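Clear the ultrasonic cleaning station

TASK

Clear up this end of the lab bench after ultrasonic cleaning: hang both pairs of ear defenders over the rail, one cup on each side of the bar; stand every amber bottle upright in the divided crate, one to a cell; and tip the plastic stoppers out of the beaker so that all of them lie in the metal tray, then leave the empty beaker standing upright on the white tile. Leave the wash bottle and the clear glass jar where they are.

Things in the scene. Friction and masses are not known exactly. Their poses are not given: they have to be found in the camera images.
- ear_defender1: ear defenders, 160 x 60 x 142 mm tall, standing on their two cups like an arch. Origin: on the bench midway between the cups; z up, x from cup to cup, y across the band. Crown: a grey pad 56 (x) x 36 (y) mm from z = 118 to 142 mm, to be gripped across y; under it a groove 32 mm wide with flaring sides takes the bar; gap 88 mm between the cups (each 60 mm wide in y, 76 mm tall). 180 g
- ear_defender2: second pair of ear defenders, the same as the first
- bottle1: amber reagent bottle, 50 mm diameter, 100 mm tall, standing upright; white cap 32 mm diameter from z = 75 to 100 mm, neck 28 mm below it, shoulder at z = 53 mm. Origin: centre of its foot, z up. 160 g. May be absent
- bottle2: amber reagent bottle like bottle1; may be absent
- bottle3: amber reagent bottle like bottle1; may be absent
- bottle4: amber reagent bottle like bottle1; may be absent
- beaker: plain pale plastic beaker, outer diameter 54 mm at the foot widening evenly to 68 mm at the rim, 70 mm tall, wall 3 mm, floor 4 mm, holding six plastic stoppers. Origin: centre of its foot, z up. 80 g
- stopper1: rust-red smooth plastic stopper, a cylinder 18 mm diameter, 20 mm long, at the start inside the beaker. Origin: centre of one end, z along its length
- stopper2: plastic stopper like stopper1
- stopper3: plastic stopper like stopper1
- stopper4: plastic stopper like stopper1
- stopper5: plastic stopper like stopper1
- stopper6: plastic stopper like stopper1
- crate: fixed grey bottle crate, 144 x 144 x 50 mm, open on top, divided by a cross into 2 x 2 cells each about 66 mm square (walls 4 mm, floor 4 mm thick). Origin: centre of its underside; x and y along its sides
- cell1 (a point): centre of the floor of one cell of the crate
- cell2 (a point): centre of the floor of one cell of the crate
- cell3 (a point): centre of the floor of one cell of the crate
- cell4 (a point): centre of the floor of one cell of the crate
- tray: fixed open aluminium tray, 160 x 160 x 50 mm, wall and floor 4 mm. Origin: centre of its underside; x and y along its sides
- tile: fixed white ceramic tile lying on the bench, 140 x 140 x 8 mm. Origin: centre of its underside, its top is 8 mm above
- rail_mid (a point): middle of the steel rail: a fixed horizontal bar 16 mm in diameter and 300 mm long, on a post at each end; the point lies on the bar's axis, 165 mm above the bench, its y axis along the bar
- rail: the whole rail stand; origin on the bench under the middle of the bar, z up, y along the bar
- wash_bottle: white wash bottle, 60 mm diameter, 150 mm tall, origin at its foot: a bystander
- clear_bottle: clear glass reagent jar, 80 mm diameter, 130 mm tall, origin at its foot: a bystander
Mind the look-alikes: they are no part of the job. What is shaped like the bottle2 but purple or red is not meant.

How it is judged (in metres and radians):
At the end, for the whole second after the job is handed in: Both ear defenders hang on the rail (crown within 35 mm over the bar, tilt < 0.35 rad); each bottle upright on a cell floor (within 18 mm of its centre, tilt < 0.2); all stoppers in the tray below its rim; beaker upright on the tile (within 48 mm of its centre along each side, tilt < 0.1) (x of ear_defender1 in the frame of rail between -0.035 and 0.035 m and y of ear_defender1 in the frame of rail between -0.135 and 0.135 m and z of ear_defender1 in the frame of rail between 0.035 and 0.075 m and angle between each of ear_defender1, ear_defender2's own z axis and vertical below 0.35 rad and contact force between each of ear_defender1, ear_defender2 and rail above 0.3 N and linear speed of each of ear_defender1, ear_defender2 below 0.3 m/s and x of ear_defender2 in the frame of rail between -0.035 and 0.035 m and y of ear_defender2 in the frame of rail between -0.135 and 0.135 m and z of ear_defender2 in the frame of rail between 0.035 and 0.075 m and (horizontal distance between bottle1 and cell1 below 0.018 m or horizontal distance between bottle1 and cell2 below 0.018 m or horizontal distance between bottle1 and cell3 below 0.018 m or horizontal distance between bottle1 and cell4 below 0.018 m) and z of each of bottle1, bottle2, bottle3, bottle4 in the frame of crate below 0.012 m and angle between each of bottle1, bottle2, bottle3, bottle4's own z axis and vertical below 0.2 rad and linear speed of each of bottle1, bottle2, bottle3, bottle4, beaker below 0.03 m/s and (horizontal distance between bottle2 and cell1 below 0.018 m or horizontal distance between bottle2 and cell2 below 0.018 m or horizontal distance between bottle2 and cell3 below 0.018 m or horizontal distance between bottle2 and cell4 below 0.018 m) and (horizontal distance between bottle3 and cell1 below 0.018 m or horizontal distance between bottle3 and cell2 below 0.018 m or horizontal distance between bottle3 and cell3 below 0.018 m or horizontal distance between bottle3 and cell4 below 0.018 m) and (horizontal distance between bottle4 and cell1 below 0.018 m or horizontal distance between bottle4 and cell2 below 0.018 m or horizontal distance between bottle4 and cell3 below 0.018 m or horizontal distance between bottle4 and cell4 below 0.018 m) and x of stopper1 in the frame of tray between -0.078 and 0.078 m and y of stopper1 in the frame of tray between -0.078 and 0.078 m and height (world z) of each of stopper1, stopper2, stopper3, stopper4, stopper5, stopper6 below 0.055 m and linear speed of each of stopper1, stopper2, stopper3, stopper4, stopper5, stopper6 below 0.05 m/s and x of stopper2 in the frame of tray between -0.078 and 0.078 m and y of stopper2 in the frame of tray between -0.078 and 0.078 m and x of stopper3 in the frame of tray between -0.078 and 0.078 m and y of stopper3 in the frame of tray between -0.078 and 0.078 m and x of stopper4 in the frame of tray between -0.078 and 0.078 m and y of stopper4 in the frame of tray between -0.078 and 0.078 m and x of stopper5 in the frame of tray between -0.078 and 0.078 m and y of stopper5 in the frame of tray between -0.078 and 0.078 m and x of stopper6 in the frame of tray between -0.078 and 0.078 m and y of stopper6 in the frame of tray between -0.078 and 0.078 m and x of beaker in the frame of tile between -0.048 and 0.048 m and y of beaker in the frame of tile between -0.048 and 0.048 m and height (world z) of beaker between 0.004 and 0.013 m and angle between beaker's own z axis and vertical below 0.1 rad); the robot touches nothing.
It fails at once if the wash bottle is pushed more than 30 mm or tipped (distance of wash_bottle from where it was at the start of the episode above 0.03 m or angle between wash_bottle's own z axis and vertical above 0.4 rad).
It fails at once if the clear glass jar is pushed more than 30 mm or tipped (distance of clear_bottle from where it was at the start of the episode above 0.03 m or angle between clear_bottle's own z axis and vertical above 0.4 rad).
Of bottle1, bottle2, bottle3, bottle4 only 2 to 4 are there at a start; the rules pass over those that are not, and their reading is None.
At some moment in a run one of bottle1, bottle2, bottle3, bottle4, ear_defender1, ear_defender2 may be knocked a few centimetres aside while the robot is not near it.
It also fails if it takes over 210 s, if anything falls off the work surface, if the arm or the gripper's body presses on something with over 40 N, if the wrist force passes 120 N, or if a joint passes its speed limit or range.

ROBOT

A 7-joint arm with a two-finger parallel gripper is mounted at the origin on the work surface. World frame = base frame: x ahead of the robot, y to its left, z up, the work surface at z = 0. Lengths are in mm, angles in rad, forces in N, time in s.
With the tool pointing down it reaches from about 400 to 850 mm from the base axis. Payload 10.4 kg.
Tool frame: the origin (TCP) lies on the centre line of the jaws, within the pads' length; the fingertips stand ctrl.tcp_to_tips ahead of it and the grasp point (between the pads) lies 11 mm behind it (ctrl.tcp_to_tips is the distance from the TCP to the fingertips, in mm); z points along the fingers, y is the line along which they close (so a half turn about z gives the same grasp; the last joint's range is limited). The gripper opens to 85 mm and grips with 20 to 120 N. Pads are 22 mm wide; open, the fingers measure 114 mm over their backs; the gripper's body (76 mm by 85 mm) begins 54 mm behind the grasp point. The pads swing forward as they close: fully open they stand 13 mm farther back than shut.
Start: joints at [1.296, 0.332, -0.065, 1.46, 0.022, 1.35, -0.088], TCP at [155.738, -605.307, 239.338] pointing down, gripper open.
Joint ranges: [-2.6, 2.6], [-0.5, 2.12], [-1.47, 1.34], [0.16, 2.42], [-1.27, 4.41], [0.06, 2.06], [-2.6, 2.6]. Speed limits (rad/s): [2.22, 2.22, 2.79, 2.79, 3.14, 3.14, 3.14].

INTERFACE

Orientations are given as a unit quaternion [w, x, y, z].
In Python, from cell import ctrl gives the robot as it stands. The module is installed in compiled form; this text tells all that it offers.
- The arm moves only by the shell command python3 -m handwheel 'ROWS'. ROWS is JSON, a list of rows, each an object of numbers: "dx", "dy", "dz": the shift along the tool's x, y, z scaled (see below); "wx", "wy", "wz": the turn, a rotation vector about the tool's x, y, z scaled (see below); "fingers": the closure, from 0 (fully open) to 1 (shut). A call has 1 to 20 rows; each row is the pose to reach, as a shift and turn from the pose commanded when the call began, along the tool's axes at that moment; what a row does not reach only later rows make up. The controller multiplies each number of a shift by 200 mm and each number of a turn by 45 degrees. A row lasts 1/8 s, in which the tool goes at most 62.5 mm and 10.7 degrees, less where a joint would pass 70% of its speed; a pose out of reach is approached as far as the arm can. A call with a number of a shift or a turn outside -1 to 1 is refused whole. A call with a gripper value outside its range is refused whole. The fingers move at their own pace and stop on an object; the grip force is fixed at half the most. Time passes only in rows, so rows that repeat a pose let the fingers close. It gives the time, the measured TCP pose, the force, the opening and the grip force at its end, in the units of the state.
- ctrl.get_state(): the state, without advancing time (a new reading comes with each control period).
- ctrl.read_camera(name): name is "side" or "top"; returns (picture, depth): 384x512x3 uint8, blue, green, red; 384x512 float32, mm along the optical axis (not along the pixel's ray), 0 where there is no reading.
- ctrl.get_calibration(name): a dict with "fx", "fy", "cx", "cy" (pixels), "k1" (the pictures are not rectified: a ray, as slopes to the right and down, at radius r is drawn at 1 + k1 r^2 times it, then the intrinsics apply), "world_from_camera" (4x4, takes a point from camera to world coordinates). Camera axes: x right, y down, z forward; pixel columns grow to the right and rows downward; lengths in mm; the calibration is good to about 2 mm. A picture is of the moment at which its call begins. get_calibration takes no time and is no camera call.
- ctrl.sign_off(): hands the job in; it is judged then, once.
The state is a dict: "time": time; "joint_positions": joint angles; "joint_vel": joint speeds; "joint_torque": joint torques, N m; "tool_pos": TCP position; "tool_rot": TCP orientation; "wrist_force": force on the tool from outside, world axes, zero at the start; "torque": the same for the moment, N m; "grip_width": finger opening in mm; "grasp_force": force on a finger pad.
Only numpy, scipy, OpenCV 4.12 (cv2) and the standard library are available. Lean on these libraries where they do the work, as an engineer would, in place of code of your own. Each camera call takes 0.05 s, during which the arm holds its last target. There are 200 camera calls.

## Working session

There is one attempt and no reset: what is moved stays moved. The work goes in short steps, Python scripts to look and compute and a shell command to move; the robot and the scene stay as the last step left them, time stands still between calls to the robot, and variables do not carry over. Pictures are saved under pics/ and viewed, at most 14 in all, crops included, and the job is handed in when it is done.

```bash
mkdir -p pics; ls; cat > h.py <<'E'
import numpy as np, cv2
from cell import ctrl
from scipy.spatial.transform import Rotation as R
def cloud(name, d):
    c=ctrl.get_calibration(name); v,u=np.mgrid[:d.shape[0],:d.shape[1]]
    K=np.array([[c['fx'],0,c['cx']],[0,c['fy'],c['cy']],[0,0,1.]])
    p=cv2.undistortPoints(np.stack([u,v],-1).reshape(-1,1,2).astype(float),K,np.array([c['k1'],0,0,0.])).reshape(*d.shape,2)
    P=np.dstack([p*d[...,None],d]); T=np.array(c['world_from_camera'])
    W=P@T[:3,:3].T+T[:3,3]; W[d<=0]=np.nan
    return W
def look(name,png=None):
    im,d=ctrl.read_camera(name)
    if png: cv2.imwrite('pics/'+png,im)
    return im,cloud(name,d)
E
python3 - <<'E'
from h import *
for n in('top','side'):
    im,W=look(n,n+'0.png'); np.savez(n+'0',im=im,W=W)
    c=ctrl.get_calibration(n); print(n,c['fx'],c['k1'],np.round(c['world_from_camera'],2).tolist())
s=ctrl.get_state(); print(s, ctrl.tcp_to_tips)
E
```

```text
pics
top 366.4603220839123 -0.09847182973784108 [[-0.05, -0.98, 0.21, 330.23], [-1.0, 0.05, -0.01, -9.08], [-0.0, -0.21, -0.98, 1108.73], [0.0, 0.0, 0.0, 1.0]]
side 355.169324952523 -0.06185683268890281 [[-0.97, -0.18, 0.17, 357.06], [-0.25, 0.72, -0.65, 673.52], [-0.0, -0.67, -0.74, 885.38], [0.0, 0.0, 0.0, 1.0]]
{'time': 0.1, 'joint_positions': array([ 1.29644458,  0.33276602, -0.06469376,  1.46081997,  0.02160865,
        1.34987441, -0.08849713]), 'joint_vel': array([-0.00020115, -0.00056394,  0.00139992, -0.00114603,  0.00289626,
       -0.00015093,  0.00043736]), 'joint_torque': array([ 1.01241538e-03, -6.26748419e+01,  4.90692153e-02, -3.92430782e+01,
        1.64438115e-02,  7.01987447e-03,  1.02618219e-04]), 'tool_pos': array([ 155.60614727, -605.00984146,  238.6399417 ]), 'tool_rot': array([-5.76723887e-04,  9.92086832e-01,  1.25552280e-01, -1.04189998e-04]), 'wrist_force': array([0.03566532, 0.13533824, 0.22532759]), 'torque': array([-0.01383063, -0.01659414,  0.00783845]), 'grasp_force': 0.0, 'grip_width': 85.43363937574553} 8.0
```

View pics/top0.png

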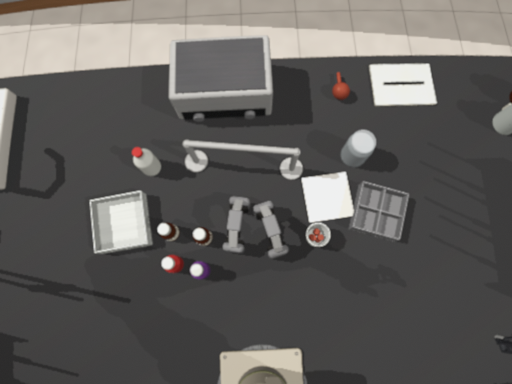

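View pics/side0.png

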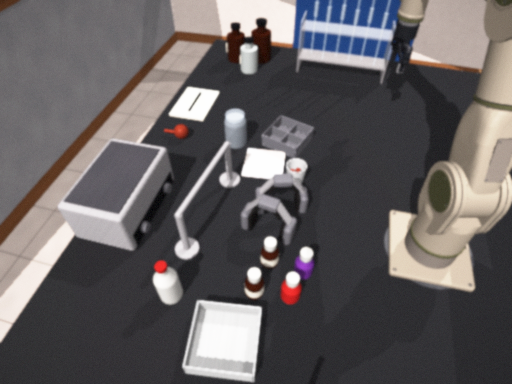

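```bash
python3 - <<'E'
from h import *
for n in('top','side'):
    z=np.load(n+'0.npz'); W=z['W']; 
    m=(W[...,2]>5)&(W[...,0]>250)&(W[...,0]<1000)&(abs(W[...,1])<900)
    k,l,s,c=cv2.connectedComponentsWithStats(m.astype(np.uint8))
    print(n,'bench z',np.nanmedian(W[200:300,100:450,2]), 'valid',np.isfinite(W).mean())
    for i in range(1,k):
        if s[i,4]<40: continue
        P=W[l==i]; t=np.percentile(P[:,2],98); Q=P[P[:,2]>t-12]
        r=cv2.minAreaRect(Q[:,:2].astype(np.float32)); ra=cv2.minAreaRect(P[:,:2].astype(np.float32))
        print(i,s[i].tolist(),'top z',round(t,1),'toprect',np.round(r[0]),np.round(r[1]),round(r[2],1),'all',np.round(ra[0]),np.round(ra[1]),round(ra[2],1))
W=np.load('side0.npz')['W']
for (u,v) in [(235,30),(235,45),(262,25),(262,50),(249,62),(249,72)]: print(u,v,np.round(W[v,u]))
E
```

```text
top bench z 1.7540643248228207 valid 0.9959564208984375
1 [169, 41, 105, 81, 7413] top z 168.3 toprect [915.  78.] [296. 170.] 90.0 all [906.  85.] [189. 334.] 0.1
2 [370, 65, 69, 43, 2406] top z 22.4 toprect [ 927. -521.] [212. 146.] 89.8 all [ 926. -527.] [149. 224.] 0.2
60 [331, 72, 20, 28, 289] top z 58.3 toprect [ 899. -301.] [43. 39.] 51.6 all [ 919. -309.] [58. 93.] 68.8
226 [0, 88, 16, 101, 1032] top z 61.2 toprect [850. 818.] [242.  29.] 0.6 all [802. 810.] [340.  31.] 2.9
383 [492, 101, 20, 35, 456] top z 102.7 toprect [ 786. -824.] [10. 49.] 82.5 all [ 804. -856.] [ 64. 130.] 78.5
867 [341, 130, 35, 37, 894] top z 134.8 toprect [ 687. -323.] [69. 69.] 80.0 all [ 692. -349.] [ 76. 131.] 14.0
1024 [183, 140, 120, 39, 1521] top z 176.1 toprect [672.  25.] [317.  18.] 82.8 all [690.  21.] [367. 106.] 82.7
1135 [131, 148, 30, 28, 532] top z 151.8 toprect [678. 315.] [26. 26.] 29.5 all [688. 339.] [109.  61.] 74.1
1482 [302, 172, 109, 70, 4062] top z 52.9 toprect [ 500. -377.] [148. 146.] 71.5 all [ 534. -310.] [342. 177.] 73.5
1756 [90, 191, 62, 63, 1317] top z 52.4 toprect [50
[... 1836 characters left out ...]
.  49.] 75.4
143 [154, 261, 28, 43, 852] top z 150.9 toprect [679. 319.] [24. 28.] 21.6 all [675. 324.] [58. 49.] 43.6
145 [245, 267, 19, 32, 486] top z 102.2 toprect [468. 255.] [30. 31.] 65.4 all [467. 259.] [48. 42.] 15.8
158 [182, 301, 80, 80, 1556] top z 51.3 toprect [503. 404.] [161. 160.] 7.8 all [503. 404.] [161. 161.] 8.1
185 [216, 321, 14, 14, 73] top z 8.2 toprect [519. 372.] [33. 33.] 15.5 all [519. 372.] [33. 33.] 15.5
189 [240, 321, 15, 11, 42] top z 7.9 toprect [460. 354.] [35. 19.] 30.3 all [460. 354.] [35. 19.] 30.3
235 30 [ 867. -927.  160.]
235 45 [ 863. -905.   96.]
262 25 [ 741. -952.  186.]
262 50 [ 737. -941.   68.]
249 62 [ 772. -826.   59.]
249 72 [ 770. -815.   14.]
```

```bash
python3 - <<'E'
from h import *
im=np.load('top0.npz')['im']; cv2.imwrite('pics/c0.png',cv2.resize(im[130:290,80:420],None,fx=2.35,fy=2.35,interpolation=cv2.INTER_CUBIC))
E
```

```text
(no output)
```

View pics/c0.png

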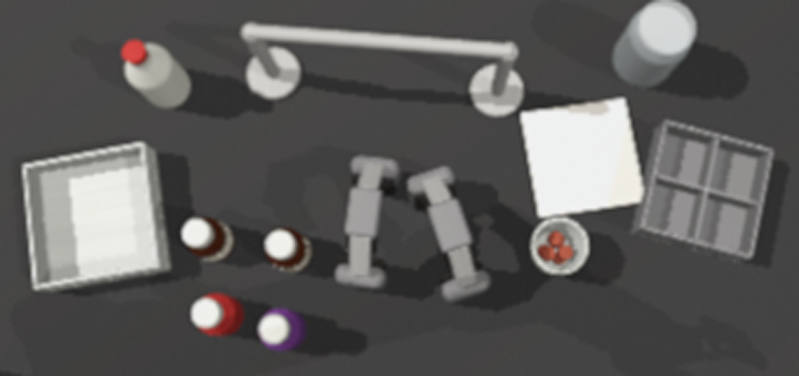

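```bash
cat >> h.py <<'E'
def find(W,box,zlo,zhi):
    x0,x1,y0,y1=box; m=(W[...,2]>zlo)&(W[...,2]<zhi)&(W[...,0]>x0)&(W[...,0]<x1)&(W[...,1]>y0)&(W[...,1]<y1)
    k,l,s,c=cv2.connectedComponentsWithStats(m.astype(np.uint8))
    for i in range(1,k):
        if s[i,4]>30:
            P=W[l==i]; r=cv2.minAreaRect(P[:,:2].astype(np.float32)); a=r[2]+(90 if r[1][1]>r[1][0] else 0)
            print('  ctr',np.round(r[0],1),'size',np.round(sorted(r[1]),0),'long axis deg',round((a+90)%180-90,1),'z',np.round(np.percentile(P[:,2],[5,50,95])),'n',s[i,4])
def to(*wps):
    """waypoints (x,y,z,theta deg) tool down; prints shift/turn numbers for each from the present pose"""
    s=ctrl.get_state(); r=R.from_quat(s['tool_rot'][[1,2,3,0]]); print('at',np.round(s['tool_pos'],1),'q',np.round(s['joint_positions'],2),'t',round(s['time'],1))
    for x,y,z,th in wps:
        d=r.inv().apply(np.array([x,y,z])-s['tool_pos'])/200
        t=np.radians(th); g=R.from_matrix(np.array([[np.cos(t),np.sin(t),0],[np.sin(t),-np.cos(t),0],[0,0,-1]]).T.T)
        w=np.degrees((r.inv()*g).as_rotvec())/45
        print((x,y,z,th),'d',np.round(d,3),'w',np.round(w,3))
E
python3 - <<'E'
from h import *
for n in('top','side'):
    W=np.load(n+'0.npz')['W']; print(n)
    print(' ED');find(W,(380,560,-120,110),125,155)
    print(' crate');find(W,(400,600,-480,-295),42,60)
    print(' tile');find(W,(480,640,-310,-110),4,15)
    print(' tray');find(W,(400,600,300,500),42,60)
    print(' beaker');find(W,(380,490,-230,-130),62,80)
    print(' caps');find(W,(400,520,120,290),94,110)
    print(' bar');find(W,(600,740,-150,200),166,185)
to((300,-520,300,-9.5),(478,52,300,-9.5))
E
```

```text
top
 ED
  ctr [477.2  50.8] size [36. 79.] long axis deg -9.6 z [128. 142. 145.] n 342
  ctr [457.2 -47.1] size [36. 79.] long axis deg 16.3 z [129. 142. 145.] n 349
 crate
  ctr [ 499.5 -377.4] size [146. 148.] long axis deg 71.5 z [43. 49. 54.] n 488
 tile
  ctr [ 556.5 -231.4] size [152. 159.] long axis deg 2.8 z [ 6.  9. 13.] n 2045
  ctr [ 628.5 -132.3] size [21. 45.] long axis deg 88.6 z [ 6. 11. 14.] n 83
 tray
  ctr [502.4 403. ] size [161. 162.] long axis deg 8.0 z [43. 49. 53.] n 411
 beaker
  ctr [ 436.  -180.9] size [64. 66.] long axis deg 84.9 z [63. 70. 74.] n 103
 caps
  ctr [466.5 251.5] size [28. 30.] long axis deg 88.0 z [ 96. 100. 103.] n 103
  ctr [449.3 153.2] size [30. 30.] long axis deg 61.1 z [ 97. 100. 103.] n 108
 bar
  ctr [671.8  24.7] size [ 18. 317.] long axis deg 82.8 z [168. 173. 176.] n 659
side
 ED
  ctr [457.9 -42.9] size [36. 74.] long axis deg 15.6 z [127. 139. 143.] n 267
  ctr [477.2  54.3] size [35. 75.] long axis deg -10.1 z [126. 139. 143.] n 303
 crate
  ctr [ 500.5 -376.2] size [147. 150.] long axis deg 72.2 z [43. 48. 52.] n 226
 tile
  ctr [ 551.5 -230.8] size [151. 152.] long axis deg -84.9 z [ 5.  7. 10.] n 1002
  ctr [ 630.8 -129. ] size [20. 39.] long axis deg -75.2 z [ 5.  9. 11.] n 48
 tray
  ctr [503.2 404. ] size [160. 161.] long axis deg 7.8 z [43. 49. 52.] n 581
 beaker
  ctr [ 434.8 -178.5] size [63. 68.] long axis deg -79.0 z [63. 67. 71.] n 94
 caps
  ctr [448.4 155.3] size [29. 30.] long axis deg -35.9 z [ 96.  99. 101.] n 102
  ctr [467.9 254.9] size [30. 30.] long axis deg -24.9 z [ 97. 100. 103.] n 127
 bar
  ctr [671.7  29.3] size [ 18. 309.] long axis deg 82.3 z [167. 171. 174.] n 455
at [ 155.6 -605.   238.6] q [ 1.3   0.33 -0.06  1.46  0.02  1.35 -0.09] t 0.1
(300, -520, 300, -9.5) d [ 0.805 -0.232 -0.307] w [-0.001  0.     0.532]
(478, 52, 300, -9.5) d [ 2.379 -2.78  -0.304] w [-0.001  0.     0.532]
```

```bash
python3 -m handwheel '[{"dx":0.25,"dy":-0.1,"dz":-0.15,"wz":0.2},{"dx":0.5,"dy":-0.2,"dz":-0.3,"wz":0.4},{"dx":0.8,"dy":-0.232,"dz":-0.36,"wz":0.537},{"dx":0.8,"dy":-0.232,"dz":-0.36,"wz":0.537},{"dx":0.8,"dy":-0.232,"dz":-0.36,"wz":0.537}]'; python3 -c "
from h import *
to((400,-340,310,-9.8),(460,-150,310,-9.8),(477,52.5,310,-9.8))"
```

```text
at [ 155.6 -605.   238.6] q [ 1.3   0.33 -0.06  1.46  0.02  1.35 -0.09] t 0.1
(400, -340, 310, -9.8) d [ 1.514 -0.979 -0.356] w [-0.001  0.     0.538]
(460, -150, 310, -9.8) d [ 2.041 -1.825 -0.355] w [-0.001  0.     0.538]
(477, 52.5, 310, -9.8) d [ 2.375 -2.784 -0.354] w [-0.001  0.     0.538]invalid input
```

```bash
python3 -m handwheel '[{"dx":0.25,"dy":-0.1,"dz":-0.15,"wx":0,"wy":0,"wz":0.2,"fingers":0},{"dx":0.5,"dy":-0.2,"dz":-0.3,"wx":0,"wy":0,"wz":0.4,"fingers":0},{"dx":0.8,"dy":-0.232,"dz":-0.36,"wx":0,"wy":0,"wz":0.537,"fingers":0},{"dx":0.8,"dy":-0.232,"dz":-0.36,"wx":0,"wy":0,"wz":0.537,"fingers":0},{"dx":0.8,"dy":-0.232,"dz":-0.36,"wx":0,"wy":0,"wz":0.537,"fingers":0}]'; python3 -c "
from h import *
to((400,-340,310,-9.8),(460,-150,310,-9.8),(477,52.5,310,-9.8))"
```

```text
time: 0.72
tool_pos: [298.6, -520.6, 310.7]
tool_rot: [-0.0, 0.996, -0.084, -0.001]
wrist_force: [-0.2, 0.2, -0.3]
grip_width: 85.4
grasp_force: 0.0
at [ 298.6 -520.6  310.7] q [ 1.06  0.25 -0.11  1.41  0.03  1.48 -0.79] t 0.7
(400, -340, 310, -9.8) d [ 0.348 -0.975  0.004] w [-0.     0.001  0.002]
(460, -150, 310, -9.8) d [ 0.483 -1.962  0.004] w [-0.     0.001  0.002]
(477, 52.5, 310, -9.8) d [ 0.397 -2.975  0.004] w [-0.     0.001  0.002]
```

```bash
python3 -m handwheel '[{"dx":0.09,"dy":-0.25,"dz":0,"wx":0,"wy":0,"wz":0,"fingers":0},{"dx":0.18,"dy":-0.5,"dz":0,"wx":0,"wy":0,"wz":0,"fingers":0},{"dx":0.27,"dy":-0.75,"dz":0,"wx":0,"wy":0,"wz":0,"fingers":0},{"dx":0.35,"dy":-0.98,"dz":0,"wx":0,"wy":0,"wz":0,"fingers":0}]' >/dev/null;  python3 -m handwheel '[{"dx":0.03,"dy":-0.25,"dz":0,"wx":0,"wy":0,"wz":0,"fingers":0},{"dx":0.06,"dy":-0.5,"dz":0,"wx":0,"wy":0,"wz":0,"fingers":0},{"dx":0.1,"dy":-0.75,"dz":0,"wx":0,"wy":0,"wz":0,"fingers":0},{"dx":0.13,"dy":-0.98,"dz":0,"wx":0,"wy":0,"wz":0,"fingers":0}]' >/dev/null;  python3 -m handwheel '[{"dx":-0.02,"dy":-0.25,"dz":0,"wx":0,"wy":0,"wz":0,"fingers":0},{"dx":-0.04,"dy":-0.5,"dz":0,"wx":0,"wy":0,"wz":0,"fingers":0},{"dx":-0.06,"dy":-0.75,"dz":0,"wx":0,"wy":0,"wz":0,"fingers":0},{"dx":-0.08,"dy":-1,"dz":0,"wx":0,"wy":0,"wz":0,"fingers":0},{"dx":-0.08,"dy":-1,"dz":0,"wx":0,"wy":0,"wz":0,"fingers":0}]'; python3 -c "
from h import *
im,W=look('side')
find(W,(380,560,-120,110),125,155)
to((477,52.5,200,-9.8),(477,52.5,132,-9.8))"
```

```text
time: 2.35
tool_pos: [477.8, 51.8, 311.0]
tool_rot: [-0.0, 0.997, -0.083, -0.0]
wrist_force: [-0.8, -0.6, -0.5]
grip_width: 84.8
grasp_force: 0.0
  ctr [458.  -42.3] size [37. 74.] long axis deg 13.7 z [127. 139. 143.] n 266
  ctr [477.3  54.2] size [36. 74.] long axis deg -8.1 z [128. 140. 143.] n 295
at [477.9  49.3 310.9] q [ 0.45  0.02 -0.65  1.68  0.01  1.45 -1.94] t 2.4
(477, 52.5, 200, -9.8) d [-0.007 -0.015  0.554] w [0.    0.001 0.003]
(477, 52.5, 132, -9.8) d [-0.007 -0.015  0.894] w [0.    0.001 0.003]
```

```bash
python3 -m handwheel '[{"dx":0,"dy":0,"dz":0.25,"wx":0,"wy":0,"wz":0,"fingers":0},{"dx":0,"dy":0,"dz":0.5,"wx":0,"wy":0,"wz":0,"fingers":0},{"dx":0,"dy":0,"dz":0.6,"wx":0,"wy":0,"wz":0,"fingers":0},{"dx":0,"dy":0,"dz":0.6,"wx":0,"wy":0,"wz":0,"fingers":0},{"dx":0,"dy":0,"dz":0.6,"wx":0,"wy":0,"wz":0,"fingers":0}]'; python3 -c "
from h import *
to((477,52.5,132,-9.5))"
```

```text
time: 3.02
tool_pos: [478.7, 48.3, 192.3]
tool_rot: [0.0, 0.996, -0.086, 0.001]
wrist_force: [-0.5, 0.2, 0.8]
grip_width: 85.7
grasp_force: 0.0
at [478.7  48.3 192.3] q [ 0.43  0.09 -0.66  1.86  0.06  1.2  -1.98] t 3.0
(477, 52.5, 132, -9.5) d [-0.012 -0.019  0.301] w [-0.    -0.002 -0.008]
```

```bash
python3 -m handwheel '[{"dx":-0.01,"dy":-0.02,"dz":0.1,"wx":0,"wy":0,"wz":0,"fingers":0},{"dx":-0.01,"dy":-0.02,"dz":0.2,"wx":0,"wy":0,"wz":0,"fingers":0},{"dx":-0.01,"dy":-0.02,"dz":0.3,"wx":0,"wy":0,"wz":0,"fingers":0},{"dx":-0.01,"dy":-0.02,"dz":0.3,"wx":0,"wy":0,"wz":0,"fingers":0},{"dx":-0.01,"dy":-0.02,"dz":0.3,"wx":0,"wy":0,"wz":0,"fingers":0.5},{"dx":-0.01,"dy":-0.02,"dz":0.3,"wx":0,"wy":0,"wz":0,"fingers":1},{"dx":-0.01,"dy":-0.02,"dz":0.3,"wx":0,"wy":0,"wz":0,"fingers":1},{"dx":-0.01,"dy":-0.02,"dz":0.3,"wx":0,"wy":0,"wz":0,"fingers":1},{"dx":-0.01,"dy":-0.02,"dz":0.3,"wx":0,"wy":0,"wz":0,"fingers":1},{"dx":-0.01,"dy":-0.02,"dz":0.3,"wx":0,"wy":0,"wz":0,"fingers":1},{"dx":-0.01,"dy":-0.02,"dz":0.3,"wx":0,"wy":0,"wz":0,"fingers":1}]'; python3 -c "
from h import *
to((477,52.5,332,-7.5),(680,91,332,-7.5))"
```

```text
time: 4.4
tool_pos: [477.3, 53.5, 132.3]
tool_rot: [0.0, 0.996, -0.085, 0.001]
wrist_force: [-2.0, -1.3, 7.7]
grip_width: 34.2
grasp_force: 59.7
at [477.3  53.5 132.3] q [ 0.41  0.16 -0.66  1.94  0.11  1.08 -2.04] t 4.4
(477, 52.5, 332, -7.5) d [ 0.001  0.006 -0.999] w [ 0.001 -0.002 -0.05 ]
(680, 91, 332, -7.5) d [ 0.968 -0.356 -0.998] w [ 0.001 -0.002 -0.05 ]
```

```bash
python3 -m handwheel '[{"dx":0,"dy":0,"dz":-0.15,"wx":0,"wy":0,"wz":0,"fingers":1},{"dx":0,"dy":0,"dz":-0.35,"wx":0,"wy":0,"wz":0,"fingers":1},{"dx":0,"dy":0,"dz":-0.6,"wx":0,"wy":0,"wz":-0.02,"fingers":1},{"dx":0,"dy":0,"dz":-0.85,"wx":0,"wy":0,"wz":-0.05,"fingers":1},{"dx":0,"dy":0,"dz":-1,"wx":0,"wy":0,"wz":-0.05,"fingers":1},{"dx":0,"dy":0,"dz":-1,"wx":0,"wy":0,"wz":-0.05,"fingers":1},{"dx":0.2,"dy":-0.07,"dz":-1,"wx":0,"wy":0,"wz":-0.05,"fingers":1},{"dx":0.4,"dy":-0.14,"dz":-1,"wx":0,"wy":0,"wz":-0.05,"fingers":1},{"dx":0.6,"dy":-0.21,"dz":-1,"wx":0,"wy":0,"wz":-0.05,"fingers":1},{"dx":0.8,"dy":-0.28,"dz":-1,"wx":0,"wy":0,"wz":-0.05,"fingers":1},{"dx":0.9,"dy":-0.32,"dz":-1,"wx":0,"wy":0,"wz":-0.05,"fingers":1},{"dx":0.97,"dy":-0.34,"dz":-1,"wx":0,"wy":0,"wz":-0.05,"fingers":1},{"dx":0.97,"dy":-0.34,"dz":-1,"wx":0,"wy":0,"wz":-0.05,"fingers":1},{"dx":0.97,"dy":-0.34,"dz":-1,"wx":0,"wy":0,"wz":-0.05,"fingers":1}]'; python3 -c "
from h import *
for n in('top','side'):
    im,W=look(n,'a_%s.png'%n); find(W,(580,800,-150,200),165,182)
    find(W,(540,800,-100,200),310,350);find(W,(540,800,-100,200),255,300)
to((680,88.5,194,-7.5))"
```

```text
time: 6.15
tool_pos: [678.9, 88.0, 330.6]
tool_rot: [0.0, 0.998, -0.065, -0.001]
wrist_force: [-0.8, -0.1, -1.7]
grip_width: 34.5
grasp_force: 60.9
  ctr [691.1 167.6] size [18. 29.] long axis deg -88.0 z [166. 172. 176.] n 57
  ctr [655.5 -97.2] size [18. 71.] long axis deg 85.0 z [167. 173. 176.] n 151
  ctr [657.4 -76.3] size [ 17. 106.] long axis deg 83.2 z [167. 171. 174.] n 118
  ctr [682.4 116.2] size [ 16. 140.] long axis deg 83.2 z [166. 171. 174.] n 238
  ctr [676.6  93.1] size [57. 90.] long axis deg 25.3 z [313. 335. 347.] n 474
  ctr [735.8  82.5] size [42. 57.] long axis deg 82.0 z [257. 269. 290.] n 257
  ctr [617.3  97.9] size [36. 57.] long axis deg 83.1 z [259. 271. 295.] n 331
at [679.   87.8 331.4] q [ 0.2   0.52 -0.65  1.09  0.31  1.62 -2.07] t 6.2
(680, 88.5, 194, -7.5) d [ 0.005 -0.004  0.687] w [ 0.001 -0.     0.   ]
```

View pics/a_side.png

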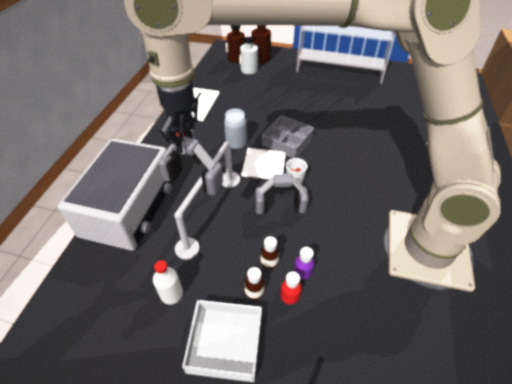

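```bash
python3 -m handwheel '[{"dx":0.005,"dy":0,"dz":0.15,"wx":0,"wy":0,"wz":0,"fingers":1},{"dx":0.005,"dy":0,"dz":0.3,"wx":0,"wy":0,"wz":0,"fingers":1},{"dx":0.005,"dy":0,"dz":0.45,"wx":0,"wy":0,"wz":0,"fingers":1},{"dx":0.005,"dy":0,"dz":0.57,"wx":0,"wy":0,"wz":0,"fingers":1},{"dx":0.005,"dy":0,"dz":0.65,"wx":0,"wy":0,"wz":0,"fingers":1},{"dx":0.005,"dy":0,"dz":0.69,"wx":0,"wy":0,"wz":0,"fingers":1},{"dx":0.005,"dy":0,"dz":0.69,"wx":0,"wy":0,"wz":0,"fingers":1}]'; python3 -m handwheel '[{"dx":0,"dy":0,"dz":0.01,"wx":0,"wy":0,"wz":0,"fingers":1},{"dx":0,"dy":0,"dz":0.02,"wx":0,"wy":0,"wz":0,"fingers":1},{"dx":0,"dy":0,"dz":0.02,"wx":0,"wy":0,"wz":0,"fingers":1}]';python3 -m handwheel '[{"dx":0,"dy":0,"dz":0,"wx":0,"wy":0,"wz":0,"fingers":0.7},{"dx":0,"dy":0,"dz":0,"wx":0,"wy":0,"wz":0,"fingers":0.4},{"dx":0,"dy":0,"dz":0,"wx":0,"wy":0,"wz":0,"fingers":0.2},{"dx":0,"dy":0,"dz":0,"wx":0,"wy":0,"wz":0,"fingers":0.2},{"dx":0,"dy":0,"dz":0,"wx":0,"wy":0,"wz":0,"fingers":0.2},{"dx":0,"dy":0,"dz":-0.15,"wx":0,"wy":0,"wz":0,"fingers":0.2},{"dx":0,"dy":0,"dz":-0.35,"wx":0,"wy":0,"wz":0,"fingers":0.2},{"dx":0,"dy":0,"dz":-0.6,"wx":0,"wy":0,"wz":0,"fingers":0},{"dx":0,"dy":0,"dz":-0.8,"wx":0,"wy":0,"wz":0,"fingers":0},{"dx":0,"dy":0,"dz":-0.8,"wx":0,"wy":0,"wz":0,"fingers":0}]'; python3 -c "
from h import *
for n in('top','side'):
    im,W=look(n,'b_%s.png'%n); print(n);find(W,(600,760,-60,200),179,215)
    print('ED2');find(W,(380,540,-150,60),125,155)
to((457.5,-45,340,15.5),(457.5,-45,131,15.5))"
```

```text
time: 7.12
tool_pos: [680.5, 87.8, 193.5]
tool_rot: [0.0, 0.998, -0.065, 0.0]
wrist_force: [0.2, 0.7, -1.9]
grip_width: 34.7
grasp_force: 60.9
time: 7.5
tool_pos: [680.5, 87.8, 189.4]
tool_rot: [0.0, 0.998, -0.065, 0.0]
wrist_force: [0.7, -0.8, -1.7]
grip_width: 34.5
grasp_force: 60.9
time: 8.75
tool_pos: [681.3, 88.5, 353.2]
tool_rot: [-0.001, 0.998, -0.065, 0.003]
wrist_force: [0.6, 0.2, -1.4]
grip_width: 85.5
grasp_force: 0.0
top
ED2
side
  ctr [679.5  89.7] size [37. 78.] long axis deg -9.1 z [181. 195. 198.] n 315
ED2
  ctr [457.8 -43. ] size [36. 75.] long axis deg 15.1 z [127. 139. 143.] n 264
at [680.5  87.9 349.1] q [ 0.19  0.52 -0.65  1.05  0.31  1.66 -2.06] t 8.8
(457.5, -45, 340, 15.5) d [-1.019  0.804  0.045] w [ 0.    -0.    -0.511]
(457.5, -45, 131, 15.5) d [-1.019  0.804  1.09 ] w [ 0.    -0.    -0.511]
```

```bash
python3 -m handwheel '[{"dx":-0.2,"dy":0.16,"dz":0,"wx":0,"wy":0,"wz":-0.12,"fingers":0},{"dx":-0.4,"dy":0.32,"dz":0,"wx":0,"wy":0,"wz":-0.25,"fingers":0},{"dx":-0.6,"dy":0.48,"dz":0.05,"wx":0,"wy":0,"wz":-0.4,"fingers":0},{"dx":-0.8,"dy":0.64,"dz":0.2,"wx":0,"wy":0,"wz":-0.51,"fingers":0},{"dx":-1,"dy":0.8,"dz":0.4,"wx":0,"wy":0,"wz":-0.51,"fingers":0},{"dx":-1,"dy":0.8,"dz":0.6,"wx":0,"wy":0,"wz":-0.51,"fingers":0},{"dx":-1,"dy":0.8,"dz":0.7,"wx":0,"wy":0,"wz":-0.51,"fingers":0},{"dx":-1,"dy":0.8,"dz":0.7,"wx":0,"wy":0,"wz":-0.51,"fingers":0},{"dx":-1,"dy":0.8,"dz":0.7,"wx":0,"wy":0,"wz":-0.51,"fingers":0}]';python3 -c "
from h import *
to((457.5,-45,131,15.5))"
```

```text
time: 9.98
tool_pos: [461.6, -44.7, 209.7]
tool_rot: [-0.0, 0.991, 0.135, 0.0]
wrist_force: [0.1, -0.2, 0.3]
grip_width: 85.2
grasp_force: 0.0
at [461.6 -44.7 209.7] q [ 0.7   0.04 -0.71  1.88  0.03  1.24 -1.31] t 10.0
(457.5, -45, 131, 15.5) d [-0.02  -0.004  0.394] w [-0.    -0.    -0.001]
```

```bash
python3 -m handwheel '[{"dx":-0.02,"dy":0,"dz":0.13,"wx":0,"wy":0,"wz":0,"fingers":0},{"dx":-0.02,"dy":0,"dz":0.26,"wx":0,"wy":0,"wz":0,"fingers":0},{"dx":-0.02,"dy":0,"dz":0.36,"wx":0,"wy":0,"wz":0,"fingers":0},{"dx":-0.02,"dy":0,"dz":0.39,"wx":0,"wy":0,"wz":0,"fingers":0},{"dx":-0.02,"dy":0,"dz":0.39,"wx":0,"wy":0,"wz":0,"fingers":0.5},{"dx":-0.02,"dy":0,"dz":0.39,"wx":0,"wy":0,"wz":0,"fingers":1},{"dx":-0.02,"dy":0,"dz":0.39,"wx":0,"wy":0,"wz":0,"fingers":1},{"dx":-0.02,"dy":0,"dz":0.39,"wx":0,"wy":0,"wz":0,"fingers":1},{"dx":-0.02,"dy":0,"dz":0.39,"wx":0,"wy":0,"wz":0,"fingers":1},{"dx":-0.02,"dy":0,"dz":0.39,"wx":0,"wy":0,"wz":0,"fingers":1},{"dx":-0.02,"dy":0,"dz":0.39,"wx":0,"wy":0,"wz":0,"fingers":1}]'
python3 -m handwheel '[{"dx":0,"dy":0,"dz":-0.15,"wx":0,"wy":0,"wz":0,"fingers":1},{"dx":0,"dy":0,"dz":-0.35,"wx":0,"wy":0,"wz":0.1,"fingers":1},{"dx":0,"dy":0,"dz":-0.6,"wx":0,"wy":0,"wz":0.2,"fingers":1},{"dx":0,"dy":0,"dz":-0.85,"wx":0,"wy":0,"wz":0.35,"fingers":1},{"dx":0,"dy":0,"dz":-1,"wx":0,"wy":0,"wz":0.45,"fingers":1},{"dx":0,"dy":0,"dz":-1,"wx":0,"wy":0,"wz":0.51,"fingers":1},{"dx":0,"dy":0,"dz":-1,"wx":0,"wy":0,"wz":0.51,"fingers":1},{"dx":0,"dy":0,"dz":-1,"wx":0,"wy":0,"wz":0.51,"fingers":1}]'
python3 -c "
from h import *
to((457.5,-45,331,-7.5),(663.7,-34.5,331,-7.5))"
```

```text
time: 11.35
tool_pos: [458.2, -45.7, 132.3]
tool_rot: [0.0, 0.991, 0.135, 0.001]
wrist_force: [-1.5, 0.1, 5.8]
grip_width: 34.7
grasp_force: 60.3
time: 12.35
tool_pos: [457.2, -45.8, 330.9]
tool_rot: [0.0, 0.998, -0.065, -0.0]
wrist_force: [0.4, -0.4, -2.3]
grip_width: 34.7
grasp_force: 60.8
at [457.2 -45.8 330.9] q [ 0.73 -0.05 -0.69  1.69 -0.03  1.49 -1.66] t 12.3
(457.5, -45, 331, -7.5) d [ 0.001 -0.004 -0.   ] w [0.    0.001 0.002]
(663.7, -34.5, 331, -7.5) d [ 1.017e+00 -1.890e-01 -1.000e-03] w [0.    0.001 0.002]
```

```bash
python3 -m handwheel '[{"dx":0.2,"dy":-0.04,"dz":0,"wx":0,"wy":0,"wz":0,"fingers":1},{"dx":0.4,"dy":-0.08,"dz":0,"wx":0,"wy":0,"wz":0,"fingers":1},{"dx":0.6,"dy":-0.12,"dz":0,"wx":0,"wy":0,"wz":0,"fingers":1},{"dx":0.8,"dy":-0.16,"dz":0,"wx":0,"wy":0,"wz":0,"fingers":1},{"dx":0.92,"dy":-0.18,"dz":0,"wx":0,"wy":0,"wz":0,"fingers":1},{"dx":1,"dy":-0.19,"dz":0,"wx":0,"wy":0,"wz":0,"fingers":1},{"dx":1,"dy":-0.19,"dz":0,"wx":0,"wy":0,"wz":0,"fingers":1},{"dx":1,"dy":-0.19,"dz":0,"wx":0,"wy":0,"wz":0,"fingers":1}]'
python3 -c "
from h import *
for n in ('side','top'):
    im,W=look(n); print(n); find(W,(540,800,-130,25),255,300)
to((663.7,-34.5,190,-7.5))"
```

```text
time: 13.35
tool_pos: [660.3, -34.2, 331.1]
tool_rot: [0.0, 0.998, -0.065, -0.0]
wrist_force: [0.2, 0.4, -2.0]
grip_width: 34.7
grasp_force: 60.9
side
  ctr [721.  -37.6] size [47. 55.] long axis deg -76.7 z [257. 269. 293.] n 220
  ctr [598.4 -23.2] size [36. 57.] long axis deg 85.8 z [258. 271. 296.] n 272
top
  ctr [598.9 -20.2] size [35. 45.] long axis deg 81.7 z [261. 274. 295.] n 247
at [660.2 -34.4 331.6] q [ 0.45  0.48 -0.72  1.16  0.31  1.61 -1.9 ] t 13.4
(663.7, -34.5, 190, -7.5) d [ 0.017 -0.002  0.708] w [ 0.001 -0.     0.   ]
```

```bash
python3 -m handwheel '[{"dx":0.02,"dy":0,"dz":0.15,"wx":0,"wy":0,"wz":0,"fingers":1},{"dx":0.02,"dy":0,"dz":0.3,"wx":0,"wy":0,"wz":0,"fingers":1},{"dx":0.02,"dy":0,"dz":0.45,"wx":0,"wy":0,"wz":0,"fingers":1},{"dx":0.02,"dy":0,"dz":0.57,"wx":0,"wy":0,"wz":0,"fingers":1},{"dx":0.02,"dy":0,"dz":0.65,"wx":0,"wy":0,"wz":0,"fingers":1},{"dx":0.02,"dy":0,"dz":0.69,"wx":0,"wy":0,"wz":0,"fingers":1},{"dx":0.02,"dy":0,"dz":0.71,"wx":0,"wy":0,"wz":0,"fingers":1},{"dx":0.02,"dy":0,"dz":0.71,"wx":0,"wy":0,"wz":0,"fingers":1}]'; python3 -m handwheel '[{"dx":0,"dy":0,"dz":0,"wx":0,"wy":0,"wz":0,"fingers":0.7},{"dx":0,"dy":0,"dz":0,"wx":0,"wy":0,"wz":0,"fingers":0.4},{"dx":0,"dy":0,"dz":0,"wx":0,"wy":0,"wz":0,"fingers":0.2},{"dx":0,"dy":0,"dz":0,"wx":0,"wy":0,"wz":0,"fingers":0.2},{"dx":0,"dy":0,"dz":0,"wx":0,"wy":0,"wz":0,"fingers":0.2},{"dx":0,"dy":0,"dz":-0.15,"wx":0,"wy":0,"wz":0,"fingers":0.2},{"dx":0,"dy":0,"dz":-0.35,"wx":0,"wy":0,"wz":0,"fingers":0.2},{"dx":0,"dy":0,"dz":-0.6,"wx":0,"wy":0,"wz":0,"fingers":0},{"dx":0,"dy":0,"dz":-0.7,"wx":0,"wy":0,"wz":0,"fingers":0},{"dx":-0.2,"dy":-0.2,"dz":-0.7,"wx":0,"wy":0,"wz":0,"fingers":0},{"dx":-0.4,"dy":-0.4,"dz":-0.7,"wx":0,"wy":0,"wz":0,"fingers":0},{"dx":-0.6,"dy":-0.6,"dz":-0.7,"wx":0,"wy":0,"wz":0,"fingers":0},{"dx":-0.8,"dy":-0.8,"dz":-0.7,"wx":0,"wy":0,"wz":0,"fingers":0},{"dx":-1,"dy":-0.95,"dz":-0.7,"wx":0,"wy":0,"wz":0,"fingers":0},{"dx":-1,"dy":-0.95,"dz":-0.7,"wx":0,"wy":0,"wz":0,"fingers":0},{"dx":-1,"dy":-0.95,"dz":-0.7,"wx":0,"wy":0,"wz":0,"fingers":0}]'; python3 -c "
from h import *
for n in('top','side'):
    im,W=look(n,'c_%s.png'%n); print(n);find(W,(600,760,-120,200),181,215)
    print('caps');find(W,(380,540,80,290),94,110)
to((449,154.3,200,-7.5),(449,154.3,78,-7.5))"
```

```text
time: 14.45
tool_pos: [664.9, -34.7, 189.8]
tool_rot: [0.0, 0.998, -0.065, 0.0]
wrist_force: [-0.6, -0.7, -1.5]
grip_width: 34.5
grasp_force: 60.9
time: 16.45
tool_pos: [491.6, 179.1, 329.5]
tool_rot: [0.0, 0.998, -0.066, 0.0]
wrist_force: [0.2, -1.0, -0.0]
grip_width: 85.5
grasp_force: 0.0
top
  ctr [680.7  87.1] size [37. 79.] long axis deg -7.9 z [185. 197. 200.] n 346
  ctr [663.9 -35.5] size [36. 80.] long axis deg -6.8 z [184. 197. 200.] n 343
caps
  ctr [453.5 147.6] size [18. 30.] long axis deg 28.7 z [ 97. 100. 103.] n 61
side
  ctr [664.3 -32.1] size [38. 73.] long axis deg -6.7 z [182. 195. 198.] n 256
  ctr [678.3  88.8] size [38. 71.] long axis deg -7.9 z [183. 195. 198.] n 301
caps
  ctr [449.3 155.7] size [29. 31.] long axis deg 64.3 z [ 95.  99. 101.] n 104
  ctr [467.4 254. ] size [29. 30.] long axis deg -25.8 z [ 97. 100. 102.] n 123
at [492.  178.5 329.1] q [ 0.36  0.15 -0.88  1.54  0.12  1.5  -2.23] t 16.6
(449, 154.3, 200, -7.5) d [-0.197  0.148  0.646] w [ 0.     0.    -0.002]
(449, 154.3, 78, -7.5) d [-0.197  0.148  1.256] w [ 0.     0.    -0.002]
```

```bash
python3 -m handwheel '[{"dx":-0.1,"dy":0.08,"dz":0.2,"wx":0,"wy":0,"wz":-0.15,"fingers":0},{"dx":-0.2,"dy":0.15,"dz":0.4,"wx":0,"wy":0,"wz":-0.3,"fingers":0},{"dx":-0.2,"dy":0.15,"dz":0.6,"wx":0,"wy":0,"wz":-0.45,"fingers":0},{"dx":-0.2,"dy":0.15,"dz":0.75,"wx":0,"wy":0,"wz":-0.5,"fingers":0},{"dx":-0.2,"dy":0.15,"dz":0.75,"wx":0,"wy":0,"wz":-0.5,"fingers":0},{"dx":-0.2,"dy":0.15,"dz":0.75,"wx":0,"wy":0,"wz":-0.5,"fingers":0}]';python3 -c "
from h import *
to((449,154.5,78,15))"
```

```text
time: 17.3
tool_pos: [448.5, 155.2, 180.4]
tool_rot: [-0.0, 0.992, 0.13, 0.0]
wrist_force: [0.2, 0.4, -0.3]
grip_width: 85.3
grasp_force: 0.0
at [448.5 155.2 180.4] q [ 0.43  0.12 -0.9   1.89  0.1   1.18 -1.81] t 17.3
(449, 154.5, 78, 15) d [0.001 0.004 0.512] w [-0.001 -0.001 -0.002]
```

```bash
python3 -m handwheel '[{"dx":0,"dy":0,"dz":0.15,"wx":0,"wy":0,"wz":0,"fingers":0},{"dx":0,"dy":0,"dz":0.3,"wx":0,"wy":0,"wz":0,"fingers":0},{"dx":0,"dy":0,"dz":0.45,"wx":0,"wy":0,"wz":0,"fingers":0},{"dx":0,"dy":0,"dz":0.51,"wx":0,"wy":0,"wz":0,"fingers":0},{"dx":0,"dy":0,"dz":0.51,"wx":0,"wy":0,"wz":0,"fingers":0},{"dx":0,"dy":0,"dz":0.51,"wx":0,"wy":0,"wz":0,"fingers":0.5},{"dx":0,"dy":0,"dz":0.51,"wx":0,"wy":0,"wz":0,"fingers":1},{"dx":0,"dy":0,"dz":0.51,"wx":0,"wy":0,"wz":0,"fingers":1},{"dx":0,"dy":0,"dz":0.51,"wx":0,"wy":0,"wz":0,"fingers":1},{"dx":0,"dy":0,"dz":0.51,"wx":0,"wy":0,"wz":0,"fingers":1},{"dx":0,"dy":0,"dz":0.51,"wx":0,"wy":0,"wz":0,"fingers":1},{"dx":0,"dy":0,"dz":0.51,"wx":0,"wy":0,"wz":0,"fingers":1}]'
python3 -m handwheel '[{"dx":0,"dy":0,"dz":-0.15,"wx":0,"wy":0,"wz":0,"fingers":1},{"dx":0,"dy":0,"dz":-0.35,"wx":0,"wy":0,"wz":0,"fingers":1},{"dx":0,"dy":0,"dz":-0.6,"wx":0,"wy":0,"wz":0,"fingers":1},{"dx":0,"dy":0,"dz":-0.8,"wx":0,"wy":0,"wz":0,"fingers":1},{"dx":0,"dy":0,"dz":-0.8,"wx":0,"wy":0,"wz":0,"fingers":1}]'
python3 -c "
from h import *
to((544,-354.5,240,15),(544,-354.5,81,15))"
```

```text
time: 18.8
tool_pos: [448.2, 155.1, 78.0]
tool_rot: [0.0, 0.991, 0.13, 0.001]
wrist_force: [0.1, -1.9, 7.4]
grip_width: 30.5
grasp_force: 58.9
time: 19.42
tool_pos: [448.8, 155.7, 239.9]
tool_rot: [0.0, 0.991, 0.131, 0.002]
wrist_force: [-0.5, 0.1, -3.1]
grip_width: 30.5
grasp_force: 59.9
at [448.8 155.7 239.9] q [ 0.47  0.06 -0.91  1.8   0.05  1.3  -1.77] t 19.4
(544, -354.5, 240, 15) d [-2.010e-01  2.587e+00  2.000e-03] w [ 0.001 -0.006  0.   ]
(544, -354.5, 81, 15) d [-0.205  2.586  0.797] w [ 0.001 -0.006  0.   ]
```

```bash
python3 -m handwheel '[{"dx":0,"dy":0.2,"dz":0,"wx":0,"wy":0,"wz":0,"fingers":1},{"dx":0,"dy":0.45,"dz":0,"wx":0,"wy":0,"wz":0,"fingers":1},{"dx":0,"dy":0.7,"dz":0,"wx":0,"wy":0,"wz":0,"fingers":1},{"dx":0,"dy":0.95,"dz":0,"wx":0,"wy":0,"wz":0,"fingers":1}]' >/dev/null
python3 -m handwheel '[{"dx":-0.02,"dy":0.25,"dz":0,"wx":0,"wy":0,"wz":0,"fingers":1},{"dx":-0.04,"dy":0.5,"dz":0,"wx":0,"wy":0,"wz":0,"fingers":1},{"dx":-0.06,"dy":0.75,"dz":0,"wx":0,"wy":0,"wz":0,"fingers":1},{"dx":-0.1,"dy":0.95,"dz":0,"wx":0,"wy":0,"wz":0,"fingers":1}]' >/dev/null
python3 -m handwheel '[{"dx":-0.03,"dy":0.2,"dz":0,"wx":0,"wy":0,"wz":0,"fingers":1},{"dx":-0.07,"dy":0.4,"dz":0,"wx":0,"wy":0,"wz":0,"fingers":1},{"dx":-0.1,"dy":0.58,"dz":0,"wx":0,"wy":0,"wz":0,"fingers":1},{"dx":-0.1,"dy":0.68,"dz":0,"wx":0,"wy":0,"wz":0,"fingers":1},{"dx":-0.1,"dy":0.68,"dz":0,"wx":0,"wy":0,"wz":0,"fingers":1},{"dx":-0.1,"dy":0.68,"dz":0,"wx":0,"wy":0,"wz":0,"fingers":1}]'
python3 -c "
from h import *
for n in ('side','top'):
    im,W=look(n); print(n,'bottle');find(W,(490,600,-410,-300),150,235); print('crate');find(W,(400,600,-480,-295),42,60)
to((544,-354.5,83,15))"
```

```text
time: 21.18
tool_pos: [542.6, -352.3, 236.3]
tool_rot: [-0.001, 0.991, 0.131, -0.0]
wrist_force: [-0.5, 0.5, -2.3]
grip_width: 30.8
grasp_force: 59.9
side bottle
  ctr [ 541.6 -342.3] size [34. 49.] long axis deg 11.4 z [163. 198. 224.] n 269
crate
  ctr [ 499.9 -375.5] size [146. 152.] long axis deg 71.8 z [42. 47. 51.] n 235
top bottle
  ctr [ 537.9 -347.8] size [33. 49.] long axis deg 54.5 z [166. 203. 222.] n 222
crate
  ctr [ 536.5 -319.7] size [ 38. 122.] long axis deg -32.5 z [43. 50. 54.] n 107
  ctr [ 494.5 -391.8] size [117. 146.] long axis deg -18.1 z [43. 48. 53.] n 305
at [ 542.8 -352.3  237. ] q [ 0.89  0.43 -0.53  1.38  0.22  1.39 -0.94] t 21.3
(544, -354.5, 83, 15) d [0.003 0.013 0.77 ] w [-0.001  0.     0.002]
```

```bash
python3 -m handwheel '[{"dx":0,"dy":0.01,"dz":0.15,"wx":0,"wy":0,"wz":0,"fingers":1},{"dx":0,"dy":0.01,"dz":0.35,"wx":0,"wy":0,"wz":0,"fingers":1},{"dx":0,"dy":0.01,"dz":0.55,"wx":0,"wy":0,"wz":0,"fingers":1},{"dx":0,"dy":0.01,"dz":0.68,"wx":0,"wy":0,"wz":0,"fingers":1},{"dx":0,"dy":0.01,"dz":0.75,"wx":0,"wy":0,"wz":0,"fingers":1},{"dx":0,"dy":0.01,"dz":0.77,"wx":0,"wy":0,"wz":0,"fingers":1},{"dx":0,"dy":0.01,"dz":0.77,"wx":0,"wy":0,"wz":0,"fingers":1}]'
python3 -m handwheel '[{"dx":0,"dy":0,"dz":0,"wx":0,"wy":0,"wz":0,"fingers":0.5},{"dx":0,"dy":0,"dz":0,"wx":0,"wy":0,"wz":0,"fingers":0.3},{"dx":0,"dy":0,"dz":0,"wx":0,"wy":0,"wz":0,"fingers":0.3},{"dx":0,"dy":0,"dz":0,"wx":0,"wy":0,"wz":0,"fingers":0.3},{"dx":0,"dy":0,"dz":-0.15,"wx":0,"wy":0,"wz":0,"fingers":0.3},{"dx":0,"dy":0,"dz":-0.35,"wx":0,"wy":0,"wz":0,"fingers":0},{"dx":0,"dy":-0.2,"dz":-0.6,"wx":0,"wy":0,"wz":0,"fingers":0},{"dx":0,"dy":-0.45,"dz":-0.6,"wx":0,"wy":0,"wz":0,"fingers":0},{"dx":0,"dy":-0.7,"dz":-0.6,"wx":0,"wy":0,"wz":0,"fingers":0},{"dx":0,"dy":-0.95,"dz":-0.6,"wx":0,"wy":0,"wz":0,"fingers":0},{"dx":0,"dy":-0.95,"dz":-0.6,"wx":0,"wy":0,"wz":0,"fingers":0}]'
python3 -c "
from h import *
for n in ('side','top'):
    im,W=look(n); print(n,'inbox');find(W,(400,600,-480,-295),94,115); print('cap2');find(W,(380,540,190,300),94,110)
to((467.3,253.5,210,15),(467.3,253.5,79,15))"
```

```text
time: 22.15
tool_pos: [543.6, -355.6, 84.2]
tool_rot: [0.0, 0.991, 0.131, 0.0]
wrist_force: [-0.5, -0.6, -2.1]
grip_width: 30.4
grasp_force: 60.0
time: 23.52
tool_pos: [493.8, -168.1, 204.0]
tool_rot: [0.0, 0.991, 0.133, 0.0]
wrist_force: [-0.2, -0.9, -0.3]
grip_width: 85.5
grasp_force: 0.0
side inbox
  ctr [ 551.2 -351.7] size [17. 29.] long axis deg -61.3 z [ 96. 102. 105.] n 33
cap2
  ctr [468.  253.7] size [30. 31.] long axis deg -75.8 z [ 97. 100. 102.] n 125
top inbox
cap2
  ctr [466.5 251.3] size [28. 31.] long axis deg 86.8 z [ 97. 100. 103.] n 104
at [ 494.  -172.1  203.7] q [ 0.82  0.19 -0.64  1.75  0.12  1.24 -1.15] t 23.6
(467.3, 253.5, 210, 15) d [ 0.424 -2.09  -0.034] w [ 0.001 -0.     0.001]
(467.3, 253.5, 79, 15) d [ 0.423 -2.09   0.621] w [ 0.001 -0.     0.001]
```

```bash
python3 -m handwheel '[{"dx":0.05,"dy":-0.2,"dz":0,"wx":0,"wy":0,"wz":0,"fingers":0},{"dx":0.1,"dy":-0.45,"dz":0,"wx":0,"wy":0,"wz":0,"fingers":0},{"dx":0.15,"dy":-0.7,"dz":0,"wx":0,"wy":0,"wz":0,"fingers":0},{"dx":0.2,"dy":-0.95,"dz":0,"wx":0,"wy":0,"wz":0,"fingers":0}]' >/dev/null
python3 -m handwheel '[{"dx":0.05,"dy":-0.25,"dz":0,"wx":0,"wy":0,"wz":0,"fingers":0},{"dx":0.1,"dy":-0.5,"dz":0,"wx":0,"wy":0,"wz":0,"fingers":0},{"dx":0.16,"dy":-0.75,"dz":0,"wx":0,"wy":0,"wz":0,"fingers":0},{"dx":0.22,"dy":-0.95,"dz":0,"wx":0,"wy":0,"wz":0,"fingers":0},{"dx":0.22,"dy":-1,"dz":0,"wx":0,"wy":0,"wz":0,"fingers":0},{"dx":0.22,"dy":-1,"dz":0,"wx":0,"wy":0,"wz":0,"fingers":0}]'
python3 -c "
from h import *
to((467.3,252.8,79,15))"
```

```text
time: 24.88
tool_pos: [474.4, 226.0, 203.0]
tool_rot: [-0.0, 0.991, 0.131, -0.0]
wrist_force: [0.0, -0.7, -0.9]
grip_width: 85.6
grasp_force: 0.0
at [474.4 226.  203. ] q [ 0.29  0.25 -0.93  1.73  0.21  1.26 -2.  ] t 24.9
(467.3, 252.8, 79, 15) d [ 0.001 -0.139  0.62 ] w [-0.     0.001  0.   ]
```

```bash
python3 -m handwheel '[{"dx":0,"dy":-0.14,"dz":0,"wx":0,"wy":0,"wz":0,"fingers":0},{"dx":0,"dy":-0.14,"dz":0.15,"wx":0,"wy":0,"wz":0,"fingers":0},{"dx":0,"dy":-0.14,"dz":0.35,"wx":0,"wy":0,"wz":0,"fingers":0},{"dx":0,"dy":-0.14,"dz":0.55,"wx":0,"wy":0,"wz":0,"fingers":0},{"dx":0,"dy":-0.14,"dz":0.62,"wx":0,"wy":0,"wz":0,"fingers":0},{"dx":0,"dy":-0.14,"dz":0.62,"wx":0,"wy":0,"wz":0,"fingers":0},{"dx":0,"dy":-0.14,"dz":0.62,"wx":0,"wy":0,"wz":0,"fingers":0.5},{"dx":0,"dy":-0.14,"dz":0.62,"wx":0,"wy":0,"wz":0,"fingers":1},{"dx":0,"dy":-0.14,"dz":0.62,"wx":0,"wy":0,"wz":0,"fingers":1},{"dx":0,"dy":-0.14,"dz":0.62,"wx":0,"wy":0,"wz":0,"fingers":1},{"dx":0,"dy":-0.14,"dz":0.62,"wx":0,"wy":0,"wz":0,"fingers":1},{"dx":0,"dy":-0.14,"dz":0.62,"wx":0,"wy":0,"wz":0,"fingers":1},{"dx":0,"dy":-0.14,"dz":0.62,"wx":0,"wy":0,"wz":0,"fingers":1}]'
python3 -m handwheel '[{"dx":0,"dy":0,"dz":-0.15,"wx":0,"wy":0,"wz":0,"fingers":1},{"dx":0,"dy":0,"dz":-0.35,"wx":0,"wy":0,"wz":0,"fingers":1},{"dx":0,"dy":0,"dz":-0.6,"wx":0,"wy":0,"wz":0,"fingers":1},{"dx":0,"dy":0.05,"dz":-0.8,"wx":0,"wy":0,"wz":0,"fingers":1},{"dx":0,"dy":0.25,"dz":-0.8,"wx":0,"wy":0,"wz":0,"fingers":1},{"dx":0,"dy":0.5,"dz":-0.8,"wx":0,"wy":0,"wz":0,"fingers":1},{"dx":0,"dy":0.75,"dz":-0.8,"wx":0,"wy":0,"wz":0,"fingers":1},{"dx":0,"dy":0.95,"dz":-0.8,"wx":0,"wy":0,"wz":0,"fingers":1}]'
python3 -c "
from h import *
to((455.8,-398.5,240,15),(455.8,-398.5,81,15))"
```

```text
time: 26.5
tool_pos: [467.3, 253.9, 80.2]
tool_rot: [-0.0, 0.991, 0.131, 0.001]
wrist_force: [-1.2, -0.6, 6.4]
grip_width: 30.2
grasp_force: 59.0
time: 27.5
tool_pos: [516.1, 67.6, 239.2]
tool_rot: [0.0, 0.992, 0.13, -0.0]
wrist_force: [-0.1, 0.8, -1.4]
grip_width: 30.6
grasp_force: 60.0
at [516.1  67.6 239.2] q [ 0.55  0.19 -0.85  1.7   0.15  1.32 -1.64] t 27.5
(455.8, -398.5, 240, 15) d [-8.920e-01  2.174e+00 -2.000e-03] w [ 0.001  0.    -0.001]
(455.8, -398.5, 81, 15) d [-0.892  2.174  0.793] w [ 0.001  0.    -0.001]
```

```bash
python3 -m handwheel '[{"dx":-0.1,"dy":0.22,"dz":0,"wx":0,"wy":0,"wz":0,"fingers":1},{"dx":-0.2,"dy":0.46,"dz":0,"wx":0,"wy":0,"wz":0,"fingers":1},{"dx":-0.3,"dy":0.7,"dz":0,"wx":0,"wy":0,"wz":0,"fingers":1},{"dx":-0.4,"dy":0.95,"dz":0,"wx":0,"wy":0,"wz":0,"fingers":1}]' >/dev/null
python3 -m handwheel '[{"dx":-0.1,"dy":0.25,"dz":0,"wx":0,"wy":0,"wz":0,"fingers":1},{"dx":-0.2,"dy":0.5,"dz":0,"wx":0,"wy":0,"wz":0,"fingers":1},{"dx":-0.3,"dy":0.75,"dz":0,"wx":0,"wy":0,"wz":0,"fingers":1},{"dx":-0.4,"dy":0.95,"dz":0,"wx":0,"wy":0,"wz":0,"fingers":1}]' >/dev/null
python3 -m handwheel '[{"dx":-0.04,"dy":0.15,"dz":0,"wx":0,"wy":0,"wz":0,"fingers":1},{"dx":-0.09,"dy":0.25,"dz":0,"wx":0,"wy":0,"wz":0,"fingers":1},{"dx":-0.09,"dy":0.25,"dz":0,"wx":0,"wy":0,"wz":0,"fingers":1},{"dx":-0.09,"dy":0.25,"dz":0,"wx":0,"wy":0,"wz":0,"fingers":1}]'
python3 -c "
from h import *
to((455.8,-398.5,84.5,15))"
```

```text
time: 29.0
tool_pos: [456.0, -390.1, 239.4]
tool_rot: [-0.0, 0.991, 0.131, 0.0]
wrist_force: [1.1, 0.5, -1.2]
grip_width: 30.2
grasp_force: 59.9
at [ 456.  -390.1  239.4] q [ 1.05  0.32 -0.52  1.51  0.16  1.35 -0.79] t 29.0
(455.8, -398.5, 84.5, 15) d [-0.012  0.041  0.774] w [-0.001 -0.     0.002]
```

```bash
python3 -m handwheel '[{"dx":-0.01,"dy":0.04,"dz":0.15,"wx":0,"wy":0,"wz":0,"fingers":1},{"dx":-0.01,"dy":0.04,"dz":0.35,"wx":0,"wy":0,"wz":0,"fingers":1},{"dx":-0.01,"dy":0.04,"dz":0.55,"wx":0,"wy":0,"wz":0,"fingers":1},{"dx":-0.01,"dy":0.04,"dz":0.68,"wx":0,"wy":0,"wz":0,"fingers":1},{"dx":-0.01,"dy":0.04,"dz":0.75,"wx":0,"wy":0,"wz":0,"fingers":1},{"dx":-0.01,"dy":0.04,"dz":0.775,"wx":0,"wy":0,"wz":0,"fingers":1},{"dx":-0.01,"dy":0.04,"dz":0.775,"wx":0,"wy":0,"wz":0,"fingers":1}]'
python3 -m handwheel '[{"dx":0,"dy":0,"dz":0,"wx":0,"wy":0,"wz":0,"fingers":0.5},{"dx":0,"dy":0,"dz":0,"wx":0,"wy":0,"wz":0,"fingers":0.3},{"dx":0,"dy":0,"dz":0,"wx":0,"wy":0,"wz":0,"fingers":0.3},{"dx":0,"dy":0,"dz":0,"wx":0,"wy":0,"wz":0,"fingers":0.3},{"dx":0,"dy":0,"dz":-0.15,"wx":0,"wy":0,"wz":0,"fingers":0.3},{"dx":0,"dy":0,"dz":-0.35,"wx":0,"wy":0,"wz":0,"fingers":0},{"dx":0,"dy":-0.1,"dz":-0.6,"wx":0,"wy":0,"wz":0,"fingers":0},{"dx":0,"dy":-0.3,"dz":-0.8,"wx":0,"wy":0,"wz":0,"fingers":0},{"dx":0,"dy":-0.6,"dz":-0.9,"wx":0,"wy":0,"wz":0,"fingers":0},{"dx":0,"dy":-0.85,"dz":-0.9,"wx":0,"wy":0,"wz":0,"fingers":0}]' > /dev/null
python3 -m handwheel '[{"dx":-0.05,"dy":-0.25,"dz":0,"wx":0,"wy":0,"wz":0,"fingers":0},{"dx":-0.1,"dy":-0.5,"dz":0,"wx":0,"wy":0,"wz":0,"fingers":0},{"dx":-0.15,"dy":-0.75,"dz":0,"wx":0,"wy":0,"wz":0,"fingers":0},{"dx":-0.2,"dy":-0.98,"dz":0,"wx":0,"wy":0,"wz":0,"fingers":0},{"dx":-0.2,"dy":-0.98,"dz":0,"wx":0,"wy":0,"wz":0,"fingers":0},{"dx":-0.2,"dy":-0.98,"dz":0,"wx":0,"wy":0,"wz":0,"fingers":0}]'
python3 -c "
from h import *
for n in ('side','top'):
    im,W=look(n,'d_%s.png'%n); print(n,'inbox');find(W,(400,600,-480,-295),94,115); print('beaker');find(W,(380,490,-230,-130),62,80)
to((436,-60,250,0))"
```

```text
time: 29.88
tool_pos: [456.3, -399.7, 85.3]
tool_rot: [0.0, 0.991, 0.131, 0.0]
wrist_force: [0.2, 0.4, -1.5]
grip_width: 30.2
grasp_force: 60.1
time: 31.88
tool_pos: [322.3, -57.0, 264.5]
tool_rot: [0.001, 0.991, 0.131, 0.0]
wrist_force: [0.2, -0.2, -0.2]
grip_width: 85.4
grasp_force: 0.0
side inbox
  ctr [ 457.  -397.3] size [29. 32.] long axis deg 82.2 z [ 96. 103. 106.] n 52
  ctr [ 546.5 -355.2] size [28. 31.] long axis deg -59.8 z [ 97. 103. 105.] n 51
beaker
  ctr [ 434.7 -178.4] size [63. 68.] long axis deg -79.2 z [62. 67. 71.] n 92
top inbox
  ctr [ 545.4 -357.5] size [30. 30.] long axis deg 12.2 z [ 97. 105. 109.] n 110
  ctr [ 456.  -398.6] size [30. 31.] long axis deg -3.9 z [ 98. 105. 109.] n 116
beaker
  ctr [ 436.2 -181.1] size [63. 66.] long axis deg 86.9 z [63. 70. 74.] n 101
at [322.4 -57.2 264.3] q [ 0.95 -0.42 -0.68  2.06 -0.26  1.42 -0.95] t 32.0
(436, -60, 250, 0) d [0.545 0.16  0.071] w [-0.001 -0.     0.333]
```

View pics/d_top.png

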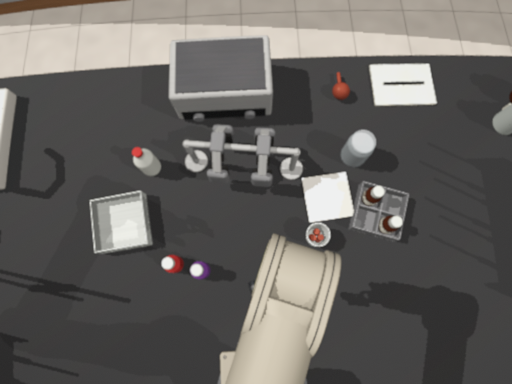

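```bash
python3 -m handwheel '[{"dx":0.1,"dy":0,"dz":-0.1,"wx":0,"wy":0,"wz":-0.2,"fingers":0},{"dx":0.3,"dy":0,"dz":-0.2,"wx":0,"wy":0,"wz":-0.4,"fingers":0},{"dx":0.5,"dy":0,"dz":-0.3,"wx":0,"wy":0,"wz":-0.6,"fingers":0},{"dx":0.6,"dy":0,"dz":-0.3,"wx":0,"wy":0,"wz":-0.83,"fingers":0},{"dx":0.6,"dy":0,"dz":-0.3,"wx":0,"wy":0,"wz":-0.83,"fingers":0}]' >/dev/null
python3 -m handwheel '[{"dx":0,"dy":0,"dz":0,"wx":0,"wy":0,"wz":-0.2,"fingers":0},{"dx":0,"dy":0,"dz":0,"wx":0,"wy":0,"wz":-0.4,"fingers":0},{"dx":0,"dy":0,"dz":0,"wx":0,"wy":0,"wz":-0.6,"fingers":0},{"dx":0,"dy":0,"dz":0,"wx":0,"wy":0,"wz":-0.83,"fingers":0},{"dx":0,"dy":0,"dz":0,"wx":0,"wy":0,"wz":-0.83,"fingers":0}]'
python3 -c "
from h import *
to((436,-60,250,90))"
python3 -m handwheel '[{"dx":0,"dy":0,"dz":0,"wx":0,"wy":-0.22,"wz":0,"fingers":0},{"dx":0,"dy":0,"dz":0,"wx":0,"wy":-0.44,"wz":0,"fingers":0},{"dx":0,"dy":0,"dz":0,"wx":0,"wy":-0.66,"wz":0,"fingers":0},{"dx":0,"dy":0,"dz":0,"wx":0,"wy":-0.66,"wz":0,"fingers":0}]'
python3 -c "
from h import *
to((436,-60,250,90))"
```

```text
time: 33.22
tool_pos: [437.4, -26.2, 324.0]
tool_rot: [-0.0, 0.711, 0.703, -0.0]
wrist_force: [-0.3, 0.4, -0.5]
grip_width: 85.6
grasp_force: 0.0
at [437.4 -26.2 324. ] q [ 0.79 -0.11 -0.76  1.74 -0.07  1.48  0.03] t 33.2
(436, -60, 250, 90) d [-0.169 -0.005  0.37 ] w [-0.001 -0.    -0.013]
time: 33.72
tool_pos: [437.6, -23.6, 323.3]
tool_rot: [0.181, 0.685, 0.682, -0.182]
wrist_force: [-0.4, -0.5, -0.6]
grip_width: 85.4
grasp_force: 0.0
at [437.6 -23.6 323.3] q [ 0.66 -0.01 -1.04  1.77  0.47  1.59 -0.43] t 33.7
(436, -60, 250, 90) d [ 0.023 -0.007  0.409] w [-0.001  0.66  -0.007]
```

```bash

python3 -m handwheel '[{"dx":0,"dy":0,"dz":0,"wx":0,"wy":-0.22,"wz":0,"fingers":0},{"dx":0,"dy":0,"dz":0,"wx":0,"wy":-0.44,"wz":0,"fingers":0},{"dx":0,"dy":0,"dz":0,"wx":0,"wy":-0.66,"wz":0,"fingers":0},{"dx":0,"dy":0,"dz":0,"wx":0,"wy":-0.88,"wz":0,"fingers":0},{"dx":0,"dy":0,"dz":0,"wx":0,"wy":-1,"wz":0,"fingers":0},{"dx":0,"dy":0,"dz":0,"wx":0,"wy":-1,"wz":0,"fingers":0}]'
python3 -c "
from h import *
to((436,-60,250,90))"
python3 -m handwheel '[{"dx":0,"dy":0,"dz":0,"wx":0,"wy":0.22,"wz":0,"fingers":0},{"dx":0,"dy":0,"dz":0,"wx":0,"wy":0.44,"wz":0,"fingers":0},{"dx":0,"dy":0,"dz":0,"wx":0,"wy":0.66,"wz":0,"fingers":0},{"dx":0,"dy":0,"dz":0,"wx":0,"wy":0.88,"wz":0,"fingers":0},{"dx":0,"dy":0,"dz":0,"wx":0,"wy":1,"wz":0,"fingers":0}]' >/dev/null
python3 -m handwheel '[{"dx":0,"dy":0,"dz":0,"wx":0,"wy":0.22,"wz":0,"fingers":0},{"dx":0,"dy":0,"dz":0,"wx":0,"wy":0.44,"wz":0,"fingers":0},{"dx":0,"dy":0,"dz":0,"wx":0,"wy":0.66,"wz":0,"fingers":0},{"dx":0,"dy":0,"dz":0,"wx":0,"wy":0.88,"wz":0,"fingers":0},{"dx":0,"dy":0,"dz":0,"wx":0,"wy":1,"wz":0,"fingers":0}]' >/dev/null
python3 -m handwheel '[{"dx":0,"dy":0,"dz":0,"wx":0,"wy":0.22,"wz":0,"fingers":0},{"dx":0,"dy":0,"dz":0,"wx":0,"wy":0.44,"wz":0,"fingers":0},{"dx":0,"dy":0,"dz":0,"wx":0,"wy":0.66,"wz":0,"fingers":0},{"dx":0,"dy":0,"dz":0,"wx":0,"wy":0.77,"wz":0,"fingers":0},{"dx":0,"dy":0,"dz":0,"wx":0,"wy":0.77,"wz":0,"fingers":0},{"dx":0,"dy":0,"dz":0,"wx":0,"wy":0.77,"wz":0,"fingers":0}]'
python3 -c "
from h import *
to((436,-60,250,90))"
```

```text
time: 34.48
tool_pos: [437.3, -27.3, 323.4]
tool_rot: [0.426, 0.565, 0.559, -0.432]
wrist_force: [-1.2, 0.5, -0.6]
grip_width: 85.4
grasp_force: 0.0
at [437.3 -27.3 323.4] q [-0.2   0.34 -0.54  1.86  1.01  2.05 -0.89] t 34.5
(436, -60, 250, 90) d [ 0.311 -0.004  0.254] w [-0.011  1.661 -0.012]
time: 36.48
tool_pos: [438.6, -26.0, 325.2]
tool_rot: [-0.296, 0.643, 0.639, 0.3]
wrist_force: [-0.1, 0.2, -0.0]
grip_width: 85.6
grasp_force: 0.0
at [438.6 -26.  325.2] q [ 0.47  0.12  0.02  1.79 -0.75  1.69  0.57] t 36.5
(436, -60, 250, 90) d [-0.397 -0.012  0.113] w [ 0.007 -1.108 -0.008]
```

```bash
cat >> h.py <<'E'
def to2(*wps):
    """(x,y,z of grasp point, theta, slant, back mm along tool, lift mm)"""
    s=ctrl.get_state(); r=R.from_quat(s['tool_rot'][[1,2,3,0]]); print('at',np.round(s['tool_pos'],1),'q',np.round(s['joint_positions'],2),'t',round(s['time'],1))
    for x,y,z,th,sl,bk,up in wps:
        t=np.radians(th); g=R.from_matrix([[np.cos(t),np.sin(t),0],[np.sin(t),-np.cos(t),0],[0,0,-1]])*R.from_euler('y',sl,degrees=True)
        p=np.array([x,y,z+up])+g.apply([0,0,11-bk])
        print('tcp',np.round(p),'d',np.round(r.inv().apply(p-s['tool_pos'])/200,3),'w',np.round(np.degrees((r.inv()*g).as_rotvec())/45,3))
E
python3 -c "
from h import *
b=(435.4,-179.8,42,68,57)
to2((*b,110,150),(*b,110,0),(*b,0,0))"
```

```text
at [438.6 -26.  325.2] q [ 0.47  0.12  0.02  1.79 -0.75  1.69  0.57] t 36.5
tcp [ 404. -257.  246.] d [-1.048 -0.163 -0.627] w [-0.384  0.157  0.288]
tcp [ 404. -257.   96.] d [-1.621 -0.165 -0.144] w [-0.384  0.157  0.288]
tcp [ 439. -171.   36.] d [-1.573  0.004  0.377] w [-0.384  0.157  0.288]
```

```bash

python3 -m handwheel '[{"dx":-0.2,"dy":-0.03,"dz":-0.13,"wx":-0.08,"wy":0.03,"wz":0.06,"fingers":0},{"dx":-0.4,"dy":-0.06,"dz":-0.25,"wx":-0.15,"wy":0.06,"wz":0.12,"fingers":0},{"dx":-0.6,"dy":-0.1,"dz":-0.38,"wx":-0.23,"wy":0.09,"wz":0.17,"fingers":0},{"dx":-0.8,"dy":-0.13,"dz":-0.5,"wx":-0.31,"wy":0.13,"wz":0.23,"fingers":0},{"dx":-1,"dy":-0.16,"dz":-0.63,"wx":-0.384,"wy":0.157,"wz":0.288,"fingers":0},{"dx":-1,"dy":-0.16,"dz":-0.63,"wx":-0.384,"wy":0.157,"wz":0.288,"fingers":0},{"dx":-1,"dy":-0.16,"dz":-0.63,"wx":-0.384,"wy":0.157,"wz":0.288,"fingers":0}]'
python3 -c "
from h import *
b=(435.4,-179.8,42,68,57)
to2((*b,110,150),(*b,110,0),(*b,0,0))"
```

```text
time: 37.35
tool_pos: [405.6, -250.0, 253.2]
tool_rot: [-0.268, 0.728, 0.492, 0.395]
wrist_force: [0.5, 0.0, 1.2]
grip_width: 85.4
grasp_force: 0.0
at [ 405.6 -250.   253.2] q [ 0.77  0.38  0.23  1.72 -0.84  1.75  0.79] t 37.4
tcp [ 404. -257.  246.] d [-0.049  0.006 -0.009] w [-0.004 -0.     0.001]
tcp [ 404. -257.   96.] d [-0.678  0.007  0.4  ] w [-0.004 -0.     0.001]
tcp [ 439. -171.   36.] d [-0.678  0.009  0.95 ] w [-0.004 -0.     0.001]
```

```bash

python3 -m handwheel '[{"dx":-0.2,"dy":0,"dz":0.1,"wx":0,"wy":0,"wz":0,"fingers":0},{"dx":-0.4,"dy":0,"dz":0.22,"wx":0,"wy":0,"wz":0,"fingers":0},{"dx":-0.6,"dy":0,"dz":0.35,"wx":0,"wy":0,"wz":0,"fingers":0},{"dx":-0.68,"dy":0.008,"dz":0.4,"wx":0,"wy":0,"wz":0,"fingers":0},{"dx":-0.68,"dy":0.008,"dz":0.4,"wx":0,"wy":0,"wz":0,"fingers":0},{"dx":-0.68,"dy":0.008,"dz":0.4,"wx":0,"wy":0,"wz":0,"fingers":0}]'
python3 -c "
from h import *
im,W=look('side','e_side.png'); cv2.imwrite('pics/e.png',cv2.resize(im[100:230,200:380],None,fx=4,fy=4))
b=(435.4,-179.8,42,68,57)
to2((*b,0,0))"
```

```text
time: 38.1
tool_pos: [404.4, -257.7, 96.5]
tool_rot: [-0.267, 0.728, 0.492, 0.395]
wrist_force: [-0.2, -0.5, 0.2]
grip_width: 85.4
grasp_force: 0.0
at [ 404.3 -257.8   96.4] q [ 0.8   0.61  0.22  1.77 -0.86  1.57  1.02] t 38.1
tcp [ 439. -171.   36.] d [ 0.001 -0.001  0.555] w [-0.002 -0.     0.002]
```

View pics/e.png

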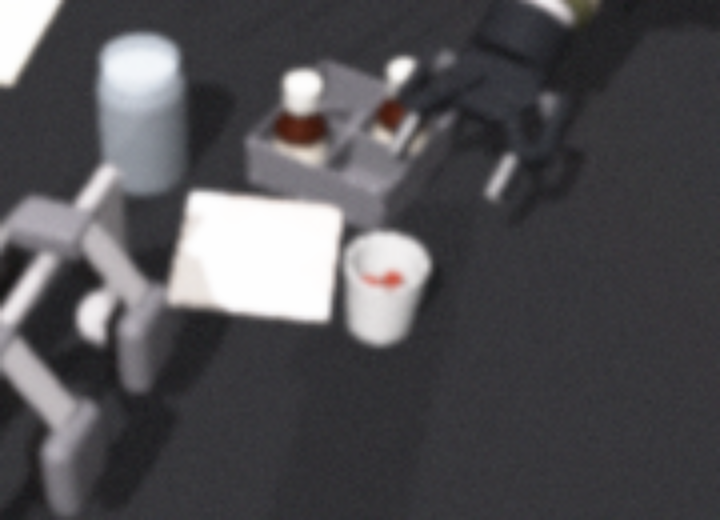

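```bash

python3 -m handwheel '[{"dx":0,"dy":0,"dz":0.12,"wx":0,"wy":0,"wz":0,"fingers":0},{"dx":0,"dy":0,"dz":0.25,"wx":0,"wy":0,"wz":0,"fingers":0},{"dx":0,"dy":0,"dz":0.38,"wx":0,"wy":0,"wz":0,"fingers":0},{"dx":0,"dy":0,"dz":0.48,"wx":0,"wy":0,"wz":0,"fingers":0},{"dx":0,"dy":0,"dz":0.555,"wx":0,"wy":0,"wz":0,"fingers":0},{"dx":0,"dy":0,"dz":0.555,"wx":0,"wy":0,"wz":0,"fingers":0},{"dx":0,"dy":0,"dz":0.555,"wx":0,"wy":0,"wz":0,"fingers":0}]'
python3 -m handwheel '[{"dx":0,"dy":0,"dz":0,"wx":0,"wy":0,"wz":0,"fingers":0.2},{"dx":0,"dy":0,"dz":0,"wx":0,"wy":0,"wz":0,"fingers":0.4},{"dx":0,"dy":0,"dz":0,"wx":0,"wy":0,"wz":0,"fingers":0.7},{"dx":0,"dy":0,"dz":0,"wx":0,"wy":0,"wz":0,"fingers":1},{"dx":0,"dy":0,"dz":0,"wx":0,"wy":0,"wz":0,"fingers":1},{"dx":0,"dy":0,"dz":0,"wx":0,"wy":0,"wz":0,"fingers":1}]'
python3 -c "
from h import *
im,W=look('side','f_side.png'); cv2.imwrite('pics/f.png',cv2.resize(im[100:230,200:380],None,fx=4,fy=4))
b=(435.4,-179.8,42,68,57)
to2((*b,0,0),(*b,0,150))"
```

```text
time: 39.02
tool_pos: [438.1, -171.6, 34.6]
tool_rot: [-0.268, 0.728, 0.492, 0.395]
wrist_force: [0.6, 0.4, 0.3]
grip_width: 85.4
grasp_force: 0.0
time: 39.78
tool_pos: [438.3, -171.5, 34.9]
tool_rot: [-0.268, 0.728, 0.491, 0.395]
wrist_force: [-1.7, -2.6, 5.9]
grip_width: 61.7
grasp_force: 64.0
at [ 438.3 -171.6   34.9] q [ 0.71  0.64  0.14  1.91 -0.96  1.38  1.06] t 39.8
tcp [ 439. -171.   36.] d [ 0.006  0.002 -0.001] w [-0.002 -0.001 -0.001]
tcp [ 439. -171.  186.] d [ 0.635  0.001 -0.409] w [-0.002 -0.001 -0.001]
```

View pics/f.png

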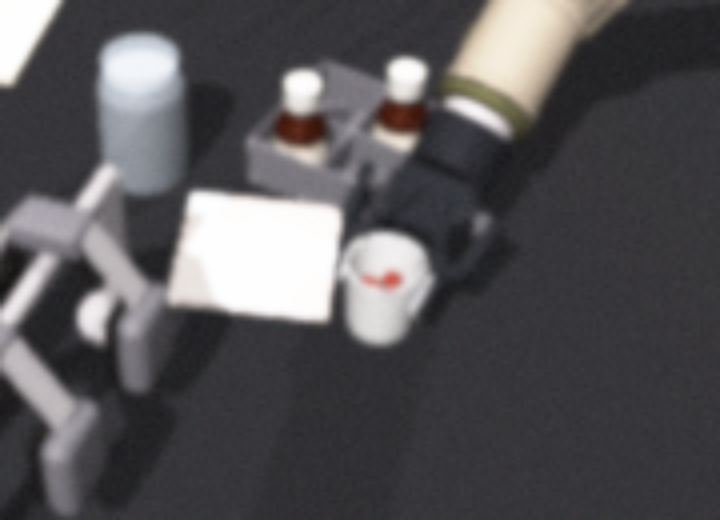

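```bash

python3 -m handwheel '[{"dx":0.1,"dy":0,"dz":-0.064,"wx":0,"wy":0,"wz":0,"fingers":1},{"dx":0.25,"dy":0,"dz":-0.16,"wx":0,"wy":0,"wz":0,"fingers":1},{"dx":0.45,"dy":0,"dz":-0.29,"wx":0,"wy":0,"wz":0,"fingers":1},{"dx":0.65,"dy":0,"dz":-0.42,"wx":0,"wy":0,"wz":0,"fingers":1},{"dx":0.8,"dy":0,"dz":-0.515,"wx":0,"wy":0,"wz":0,"fingers":1},{"dx":0.8,"dy":0,"dz":-0.515,"wx":0,"wy":0,"wz":0,"fingers":1}]'
cat >> h.py <<'E'
RG=R.from_quat([.728,.4915,.395,-.268]); TG=np.array([438.3,-171.5,34.9]); B0=np.array([435.4,-179.8,0])
REL={'foot':RG.inv().apply(B0-TG),'rim':RG.inv().apply(B0+[0,0,70]-TG)}
def to3(*wps):
    """(anchor, x,y,z of it, theta, slant)"""
    s=ctrl.get_state(); r=R.from_quat(s['tool_rot'][[1,2,3,0]]); print('at',np.round(s['tool_pos'],1),'q',np.round(s['joint_positions'],2),'t',round(s['time'],1),'foot',np.round(s['tool_pos']+r.apply(REL['foot']),1),'rim',np.round(s['tool_pos']+r.apply(REL['rim']),1))
    for a,x,y,z,th,sl in wps:
        t=np.radians(th); g=R.from_matrix([[np.cos(t),np.sin(t),0],[np.sin(t),-np.cos(t),0],[0,0,-1]])*R.from_euler('y',sl,degrees=True)
        p=np.array([x,y,z])-g.apply(REL[a])
        print('tcp',np.round(p),'foot',np.round(p+g.apply(REL['foot'])),'d',np.round(r.inv().apply(p-s['tool_pos'])/200,3),'w',np.round(np.degrees((r.inv()*g).as_rotvec())/45,3))
E
python3 -c "
from h import *
to3(('rim',430,-50,280,80,57),('rim',470,150,280,105,57),('rim',500,390,280,129,57),('rim',512,388,120,129,-75))"
```

```text
time: 40.58
tool_pos: [439.3, -171.2, 226.7]
tool_rot: [-0.266, 0.728, 0.493, 0.396]
wrist_force: [-0.6, -0.1, -2.0]
grip_width: 62.0
grasp_force: 65.0
at [ 439.3 -171.2  226.7] q [ 0.68  0.31  0.18  1.86 -0.89  1.59  0.76] t 40.6 foot [ 436.5 -179.6  191.8] rim [ 436.3 -179.4  261.8]
tcp [431. -41. 245.] foot [430. -50. 210.] d [ 0.397 -0.28   0.443] w [ 0.223  0.001 -0.142]
tcp [467. 158. 245.] foot [470. 150. 210.] d [ 0.939 -0.484  1.276] w [ 0.689  0.002 -0.445]
tcp [494. 397. 245.] foot [500. 390. 210.] d [ 1.57  -0.803  2.244] w [ 1.136  0.002 -0.735]
tcp [532. 363. 137.] foot [545. 348. 167.] d [ 1.07  -0.567  2.466] w [-0.259 -2.595 -1.65 ]
```

```bash

python3 -m handwheel '[{"dx":0.14,"dy":-0.08,"dz":0.18,"wx":0.1,"wy":0,"wz":-0.06,"fingers":1},{"dx":0.28,"dy":-0.15,"dz":0.38,"wx":0.2,"wy":0,"wz":-0.12,"fingers":1},{"dx":0.42,"dy":-0.22,"dz":0.57,"wx":0.3,"wy":0,"wz":-0.19,"fingers":1},{"dx":0.56,"dy":-0.29,"dz":0.76,"wx":0.4,"wy":0,"wz":-0.26,"fingers":1},{"dx":0.7,"dy":-0.36,"dz":0.95,"wx":0.5,"wy":0,"wz":-0.33,"fingers":1},{"dx":0.7,"dy":-0.36,"dz":0.95,"wx":0.5,"wy":0,"wz":-0.33,"fingers":1},{"dx":0.7,"dy":-0.36,"dz":0.95,"wx":0.5,"wy":0,"wz":-0.33,"fingers":1}]'
python3 -c "
from h import *
to3(('rim',470,220,280,112,57),('rim',512,388,280,129,57))"
```

```text
time: 41.45
tool_pos: [459.4, 74.6, 237.8]
tool_rot: [-0.352, 0.593, 0.648, 0.323]
wrist_force: [-0.5, -0.5, -1.9]
grip_width: 61.4
grasp_force: 65.3
at [459.4  74.6 237.8] q [ 0.37  0.26 -0.06  1.89 -0.87  1.53  0.69] t 41.5 foot [460.6  65.9 202.9] rim [460.5  65.8 272.9]
tcp [466. 228. 245.] foot [470. 220. 210.] d [0.443 0.102 0.62 ] w [ 0.316 -0.002 -0.205]
tcp [506. 395. 245.] foot [512. 388. 210.] d [0.885 0.374 1.302] w [ 0.633 -0.002 -0.411]
```

```bash

python3 -m handwheel '[{"dx":0.14,"dy":0.04,"dz":0.2,"wx":0.09,"wy":0,"wz":-0.06,"fingers":1},{"dx":0.28,"dy":0.08,"dz":0.4,"wx":0.18,"wy":0,"wz":-0.12,"fingers":1},{"dx":0.42,"dy":0.14,"dz":0.6,"wx":0.27,"wy":0,"wz":-0.18,"fingers":1},{"dx":0.56,"dy":0.21,"dz":0.8,"wx":0.36,"wy":0,"wz":-0.24,"fingers":1},{"dx":0.68,"dy":0.28,"dz":0.98,"wx":0.45,"wy":0,"wz":-0.3,"fingers":1},{"dx":0.68,"dy":0.28,"dz":0.98,"wx":0.45,"wy":0,"wz":-0.3,"fingers":1},{"dx":0.68,"dy":0.28,"dz":0.98,"wx":0.45,"wy":0,"wz":-0.3,"fingers":1}]'
python3 -c "
from h import *
to3(*[('rim',512,388,280,129,57)]+[('rim',512,388,250-(57-s)*.95,129,s) for s in (35,10,-15,-35,-55,-75)])"
```

```text
time: 42.32
tool_pos: [495.0, 315.7, 245.5]
tool_rot: [-0.41, 0.443, 0.759, 0.243]
wrist_force: [-1.1, -0.7, -1.9]
grip_width: 61.8
grasp_force: 65.5
at [495.  315.7 245.5] q [ 0.03  0.48 -0.27  1.58 -0.82  1.49  0.52] t 42.3 foot [499.9 308.3 210.6] rim [499.4 308.2 280.6]
tcp [506. 395. 245.] foot [512. 388. 210.] d [0.169 0.242 0.268] w [ 0.185  0.002 -0.112]
tcp [515. 384. 193.] foot [529. 368. 164.] d [-0.084  0.252  0.351] w [ 0.161 -0.486 -0.147]
tcp [524. 372. 175.] foot [544. 348. 158.] d [-0.2    0.264  0.341] w [ 0.128 -1.04  -0.182]
tcp [531. 364. 162.] foot [554. 336. 160.] d [-0.283  0.273  0.33 ] w [ 0.089 -1.594 -0.213]
tcp [534. 360. 155.] foot [556. 334. 165.] d [-0.326  0.277  0.33 ] w [ 0.053 -2.037 -0.236]
tcp [534. 360. 149.] foot [553. 338. 170.] d [-0.354  0.277  0.346] w [ 0.012 -2.48  -0.255]
tcp [532. 363. 142.] foot [545. 348. 171.] d [-0.373  0.273  0.381] w [-0.035 -2.923 -0.271]
```

```bash

python3 -m handwheel '[{"dx":0.06,"dy":0.08,"dz":0.1,"wx":0.06,"wy":0,"wz":-0.04,"fingers":1},{"dx":0.06,"dy":0.16,"dz":0.2,"wx":0.12,"wy":-0.16,"wz":-0.08,"fingers":1},{"dx":0,"dy":0.22,"dz":0.3,"wx":0.16,"wy":-0.34,"wz":-0.13,"fingers":1},{"dx":-0.08,"dy":0.25,"dz":0.35,"wx":0.16,"wy":-0.486,"wz":-0.147,"fingers":1},{"dx":-0.08,"dy":0.25,"dz":0.35,"wx":0.16,"wy":-0.486,"wz":-0.147,"fingers":1},{"dx":-0.08,"dy":0.25,"dz":0.35,"wx":0.16,"wy":-0.486,"wz":-0.147,"fingers":1}]'
python3 -c "
from h import *
to3(*[('rim',512,388,250-(57-s)*.95,129,s) for s in (35,12,-5,-25,-40,-60,-75)])"
```

```text
time: 43.08
tool_pos: [514.6, 383.5, 195.5]
tool_rot: [-0.272, 0.411, 0.861, 0.131]
wrist_force: [0.7, 0.5, -2.2]
grip_width: 61.7
grasp_force: 65.5
at [514.6 383.5 195.5] q [-0.25  0.53 -0.24  1.42 -0.49  1.37  0.35] t 43.1 foot [528.3 367.3 166.4] rim [511.7 387.6 231.3]
tcp [515. 384. 193.] foot [529. 368. 164.] d [-0.006  0.002  0.009] w [ 0.003 -0.002  0.   ]
tcp [523. 373. 176.] foot [543. 350. 158.] d [-0.111  0.002  0.04 ] w [ 0.003 -0.513 -0.001]
tcp [529. 367. 167.] foot [551. 340. 158.] d [-0.171  0.002  0.054] w [ 0.003 -0.89  -0.001]
tcp [533. 362. 159.] foot [556. 334. 162.] d [-0.222  0.002  0.069] w [ 2.000e-03 -1.335e+00 -1.000e-03]
tcp [534. 360. 153.] foot [556. 334. 166.] d [-0.247  0.002  0.083] w [ 0.002 -1.668 -0.002]
tcp [534. 360. 147.] foot [551. 340. 171.] d [-0.263  0.002  0.112] w [ 2.000e-03 -2.113e+00 -2.000e-03]
tcp [532. 363. 142.] foot [545. 348. 171.] d [-0.265  0.002  0.143] w [ 2.000e-03 -2.446e+00 -3.000e-03]
```

```bash

python3 -m handwheel '[{"dx":-0.04,"dy":0,"dz":0.015,"wx":0,"wy":-0.18,"wz":0,"fingers":1},{"dx":-0.08,"dy":0,"dz":0.03,"wx":0,"wy":-0.36,"wz":0,"fingers":1},{"dx":-0.12,"dy":0,"dz":0.04,"wx":0,"wy":-0.54,"wz":0,"fingers":1},{"dx":-0.15,"dy":0,"dz":0.05,"wx":0,"wy":-0.72,"wz":0,"fingers":1},{"dx":-0.17,"dy":0,"dz":0.054,"wx":0,"wy":-0.89,"wz":0,"fingers":1},{"dx":-0.17,"dy":0,"dz":0.054,"wx":0,"wy":-0.89,"wz":0,"fingers":1}]'
python3 -c "
from h import *
to3(*[('rim',512,388,250-(57-s)*.95,129,s) for s in (-20,-35,-49)])"
```

```text
time: 43.82
tool_pos: [525.8, 369.7, 166.7]
tool_rot: [0.039, 0.428, 0.903, -0.018]
wrist_force: [0.1, 0.3, -1.3]
grip_width: 61.4
grasp_force: 65.5
at [525.8 369.7 166.7] q [-0.65  0.42 -0.11  1.51  0.14  1.23 -0.11] t 43.8 foot [548.3 343.  158. ] rim [509.1 390.7 190.9]
tcp [532. 363. 160.] foot [555. 335. 161.] d [-0.044  0.002  0.035] w [ 0.002 -0.335  0.005]
tcp [534. 360. 155.] foot [556. 334. 165.] d [-0.057  0.002  0.063] w [ 0.003 -0.669  0.004]
tcp [534. 360. 151.] foot [554. 336. 169.] d [-0.059  0.002  0.086] w [ 0.003 -0.98   0.004]
```

```bash

python3 -m handwheel '[{"dx":-0.02,"dy":0,"dz":0.017,"wx":0,"wy":-0.17,"wz":0,"fingers":1},{"dx":-0.044,"dy":0,"dz":0.035,"wx":0,"wy":-0.33,"wz":0,"fingers":1},{"dx":-0.05,"dy":0,"dz":0.05,"wx":0,"wy":-0.5,"wz":0,"fingers":1},{"dx":-0.057,"dy":0,"dz":0.063,"wx":0,"wy":-0.67,"wz":0,"fingers":1},{"dx":-0.058,"dy":0,"dz":0.075,"wx":0,"wy":-0.83,"wz":0,"fingers":1},{"dx":-0.059,"dy":0,"dz":0.086,"wx":0,"wy":-0.98,"wz":0,"fingers":1},{"dx":-0.059,"dy":0,"dz":0.086,"wx":0,"wy":-0.98,"wz":0,"fingers":1}]'
python3 -c "
from h import *
to3(*[('rim',512,388,250-(57-s)*.95,129,s) for s in (-60,-75,-85)])
im,W=look('side','g_side.png');cv2.imwrite('pics/g.png',cv2.resize(im[150:384,140:370],None,fx=2.5,fy=2.5))"
```

```text
time: 44.7
tool_pos: [535.0, 357.3, 148.3]
tool_rot: [0.374, 0.391, 0.822, -0.18]
wrist_force: [0.3, 0.1, -1.4]
grip_width: 61.5
grasp_force: 65.4
at [535.  357.3 148.3] q [-1.07  0.6   0.03  1.53  0.77  1.44 -0.64] t 44.7 foot [555.  333.5 166.4] rim [512.5 385.6 147. ]
tcp [534. 360. 147.] foot [551. 340. 171.] d [ 0.015  0.006 -0.007] w [-0.003 -0.244  0.004]
tcp [532. 363. 142.] foot [545. 348. 171.] d [ 0.046  0.006 -0.002] w [-0.002 -0.577  0.005]
tcp [530. 366. 137.] foot [539. 355. 170.] d [ 0.074  0.006 -0.001] w [-0.002 -0.799  0.005]
```

View pics/g.png

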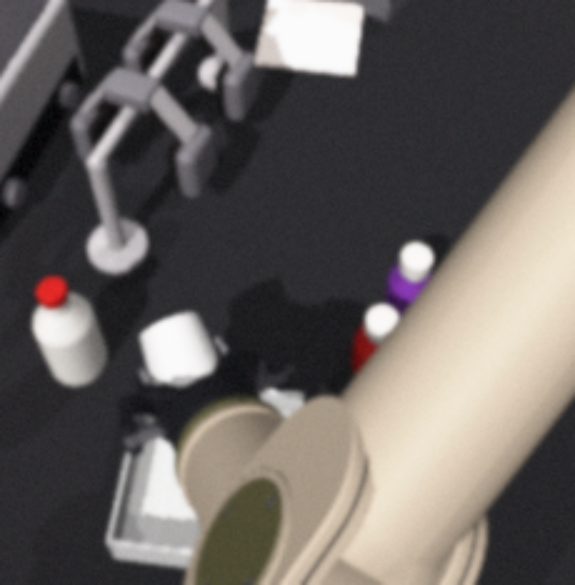

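```bash

python3 -m handwheel '[{"dx":0.015,"dy":0,"dz":-0.005,"wx":0,"wy":-0.2,"wz":0,"fingers":1},{"dx":0.03,"dy":0,"dz":-0.005,"wx":0,"wy":-0.4,"wz":0,"fingers":1},{"dx":0.046,"dy":0,"dz":-0.002,"wx":0,"wy":-0.58,"wz":0,"fingers":1},{"dx":0.074,"dy":0,"dz":-0.001,"wx":0,"wy":-0.8,"wz":0,"fingers":1},{"dx":0.09,"dy":0,"dz":0,"wx":0,"wy":-1,"wz":0,"fingers":1},{"dx":0.09,"dy":0,"dz":0,"wx":0,"wy":-1,"wz":0,"fingers":1},{"dx":0.09,"dy":0,"dz":0,"wx":0,"wy":-1,"wz":0,"fingers":1},{"dx":0.09,"dy":0,"dz":0,"wx":0,"wy":-1,"wz":0,"fingers":1},{"dx":0.09,"dy":0,"dz":0,"wx":0,"wy":-0.9,"wz":0,"fingers":1},{"dx":0.09,"dy":0,"dz":0,"wx":0,"wy":-1,"wz":0,"fingers":1},{"dx":0.09,"dy":0,"dz":0,"wx":0,"wy":-1,"wz":0,"fingers":1},{"dx":0.09,"dy":0,"dz":0,"wx":0,"wy":-1,"wz":0,"fingers":1}]'
cat > red.py <<'E'
from h import *
import sys
for n in ('top','side'):
    im,W=look(n,sys.argv[1]+'_%s.png'%n); h=cv2.cvtColor(im,cv2.COLOR_BGR2HSV)
    m=((h[...,0]<12)|(h[...,0]>172))&(h[...,1]>110)&(h[...,2]>60)&(W[...,0]>250)&(W[...,0]<750)
    k,l,s,c=cv2.connectedComponentsWithStats(m.astype(np.uint8)); print(n)
    for i in range(1,k):
        if s[i,4]>5: print('  px',np.round(c[i]),'n',s[i,4],'xyz',np.round(np.nanmedian(W[l==i],0)))
E
python3 red.py i; python3 -c "
from h import *
to3(*[('rim',512,388,200,129,s) for s in (-50,)])"
```

```text
time: 46.25
tool_pos: [528.7, 367.9, 138.2]
tool_rot: [0.661, 0.294, 0.615, -0.313]
wrist_force: [-0.4, 0.2, 0.7]
grip_width: 61.5
grasp_force: 65.6
top
  px [136. 152.] n 89 xyz [680. 318. 150.]
  px [370. 196.] n 69 xyz [ 537. -344.   64.]
  px [387. 224.] n 76 xyz [ 453. -385.   63.]
  px [107. 225.] n 18 xyz [497. 444.  21.]
  px [120. 244.] n 10 xyz [437. 403.  21.]
  px [176. 264.] n 188 xyz [370. 226.  51.]
side
  px [265.  34.] n 36 xyz [ 727. -957.  143.]
  px [275.  45.] n 21 xyz [  703. -1137.     2.]
  px [300. 129.] n 55 xyz [ 458. -383.   62.]
  px [274. 132.] n 57 xyz [ 546. -340.   62.]
  px [161. 266.] n 129 xyz [679. 319. 149.]
  px [290. 293.] n 379 xyz [372. 258.  45.]
  px [210. 341.] n 51 xyz [533. 419.  21.]
  px [253. 347.] n 8 xyz [432. 403.  22.]
at [528.6 368.  138.1] q [-1.31  1.05  0.21  1.42  1.1   1.82 -0.88] t 46.4 foot [534.7 361.1 172.9] rim [513.4 387.4 111.6]
tcp [534. 360. 202.] foot [554. 336. 221.] d [-0.315 -0.002  0.073] w [ 0.004  0.979 -0.004]
```

View pics/i_top.png

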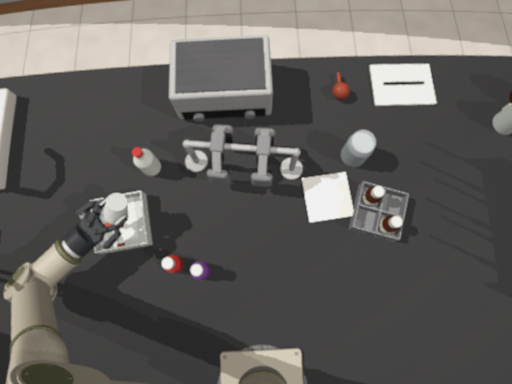

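```bash

python3 -m handwheel '[{"dx":-0.08,"dy":0,"dz":0.02,"wx":0,"wy":0.2,"wz":0,"fingers":1},{"dx":-0.16,"dy":0,"dz":0.04,"wx":0,"wy":0.4,"wz":0,"fingers":1},{"dx":-0.24,"dy":0,"dz":0.06,"wx":0,"wy":0.6,"wz":0,"fingers":1},{"dx":-0.315,"dy":0,"dz":0.073,"wx":0,"wy":0.8,"wz":0,"fingers":1},{"dx":-0.315,"dy":0,"dz":0.073,"wx":0,"wy":0.98,"wz":0,"fingers":1},{"dx":-0.315,"dy":0,"dz":0.073,"wx":0,"wy":0.98,"wz":0,"fingers":1}]'
python3 -c "
from h import *
to3(*[('rim',512,388,270,129,s) for s in (-6,)])"
```

```text
time: 47.1
tool_pos: [536.5, 358.6, 204.8]
tool_rot: [0.383, 0.392, 0.817, -0.179]
wrist_force: [-0.1, -0.6, -1.7]
grip_width: 62.0
grasp_force: 65.6
at [536.5 358.6 204.8] q [-1.08  0.54  0.05  1.5   0.78  1.51 -0.58] t 47.1 foot [556.1 334.9 223.4] rim [514.1 387.  202.9]
tcp [529. 367. 246.] foot [551. 340. 238.] d [-0.124 -0.003 -0.175] w [ 0.009  0.978 -0.007]
```

```bash

python3 -m handwheel '[{"dx":-0.03,"dy":0,"dz":-0.04,"wx":0,"wy":0.2,"wz":0,"fingers":1},{"dx":-0.06,"dy":0,"dz":-0.08,"wx":0,"wy":0.4,"wz":0,"fingers":1},{"dx":-0.09,"dy":0,"dz":-0.12,"wx":0,"wy":0.6,"wz":0,"fingers":1},{"dx":-0.12,"dy":0,"dz":-0.175,"wx":0,"wy":0.8,"wz":0,"fingers":1},{"dx":-0.12,"dy":0,"dz":-0.175,"wx":0,"wy":0.98,"wz":0,"fingers":1},{"dx":-0.12,"dy":0,"dz":-0.175,"wx":0,"wy":0.98,"wz":0,"fingers":1}]'
python3 red.py j
python3 -c "
from h import *
im=np.hstack([cv2.resize(cv2.imread('pics/j_top.png')[170:290,70:220],None,fx=2.6,fy=2.6),cv2.resize(cv2.imread('pics/j_side.png')[264:384,160:310],None,fx=2.6,fy=2.6)]);cv2.imwrite('pics/j.png',im)
to3(('rim',480,250,280,110,57),('rim',512,388,280,129,50))"
```

```text
time: 47.85
tool_pos: [528.7, 365.8, 240.7]
tool_rot: [0.048, 0.431, 0.901, -0.023]
wrist_force: [0.1, -0.0, -2.1]
grip_width: 62.0
grasp_force: 65.6
top
  px [136. 152.] n 89 xyz [680. 317. 149.]
  px [370. 196.] n 71 xyz [ 537. -343.   64.]
  px [119. 212.] n 18 xyz [535. 410.  20.]
  px [387. 224.] n 77 xyz [ 453. -386.   63.]
  px [105. 226.] n 53 xyz [493. 452.  20.]
  px [120. 224.] n 18 xyz [496. 406.  23.]
  px [114. 238.] n 20 xyz [456. 424.  22.]
  px [120. 244.] n 11 xyz [437. 404.  22.]
  px [176. 264.] n 182 xyz [370. 226.  52.]
side
  px [276.  45.] n 16 xyz [ 7.020e+02 -1.143e+03  1.000e+00]
  px [161. 266.] n 130 xyz [679. 319. 149.]
  px [290. 293.] n 379 xyz [373. 258.  44.]
  px [210. 341.] n 47 xyz [536. 416.  20.]
  px [226. 343.] n 38 xyz [495. 411.  23.]
  px [251. 349.] n 44 xyz [435. 408.  20.]
  px [240. 356.] n 53 xyz [457. 431.  20.]
  px [221. 361.] n 94 xyz [495. 454.  20.]
at [526.1 369.1 240.2] q [-0.7   0.37 -0.06  1.41  0.13  1.37 -0.09] t 48.0 foot [548.7 342.2 232.3] rim [509.1 390.5 263.9]
tcp [477. 258. 245.] foot [480. 250. 210.] d [-0.275 -0.542  0.007] w [-0.194  1.39   0.405]
tcp [509. 391. 244.] foot [518. 381. 211.] d [ 0.137  0.003 -0.034] w [-0.003  1.248  0.004]
```

View pics/j.png

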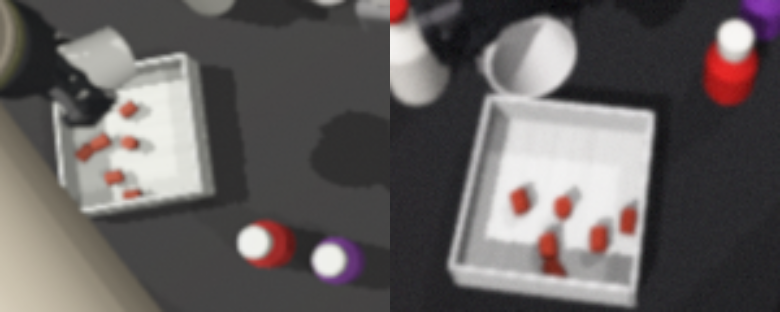

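```bash

python3 -m handwheel '[{"dx":0.03,"dy":0,"dz":0,"wx":0,"wy":0.22,"wz":0,"fingers":1},{"dx":0.06,"dy":0,"dz":-0.02,"wx":0,"wy":0.44,"wz":0,"fingers":1},{"dx":0.09,"dy":-0.05,"dz":-0.03,"wx":0,"wy":0.66,"wz":0,"fingers":1},{"dx":0.1,"dy":-0.2,"dz":-0.03,"wx":0,"wy":0.88,"wz":0,"fingers":1},{"dx":0.1,"dy":-0.4,"dz":-0.03,"wx":0,"wy":1,"wz":0,"fingers":1},{"dx":0.1,"dy":-0.4,"dz":-0.03,"wx":0,"wy":1,"wz":0,"fingers":1}]'
python3 -c "
from h import *
for n in('top','side'):
    z=np.load(n+'0.npz');W=z['W'];im=z['im'];m=(im.min(2)>150)&(W[...,2]<25)&(W[...,0]>470)&(W[...,0]<650)&(W[...,1]>-320)&(W[...,1]<-120)
    k,l,s,c=cv2.connectedComponentsWithStats(m.astype(np.uint8));i=1+s[1:,4].argmax();P=W[l==i];r=cv2.minAreaRect(P[:,:2].astype(np.float32));print(n,r,np.median(P[:,2]))
to3(('rim',460,200,285,110,57),('rim',450,60,285,90,57))"
```

```text
time: 48.7
tool_pos: [449.8, 332.3, 242.9]
tool_rot: [-0.303, 0.405, 0.851, 0.141]
wrist_force: [0.1, 0.6, -0.0]
grip_width: 61.5
grasp_force: 65.7
top ((555.6967163085938, -230.50811767578125), (147.07156372070312, 142.45199584960938), 5.417517185211182) 9.437292525630255
side ((558.6535034179688, -234.28875732421875), (145.90908813476562, 160.6173095703125), 5.807384490966797) 6.972302495261488
at [449.8 332.3 242.9] q [-0.24  0.35 -0.14  1.59 -0.6   1.46  0.45] t 48.7 foot [462.2 317.6 212.4] rim [448.7 334.5 279. ]
tcp [457. 208. 250.] foot [460. 200. 215.] d [-0.37  -0.366 -0.342] w [-0.322  0.397  0.281]
tcp [450.  69. 250.] foot [450.  60. 215.] d [-0.774 -0.833 -0.667] w [-0.654  0.386  0.579]
```

```bash

python3 -m handwheel '[{"dx":-0.13,"dy":-0.13,"dz":-0.11,"wx":-0.11,"wy":0.13,"wz":0.1,"fingers":1},{"dx":-0.26,"dy":-0.26,"dz":-0.23,"wx":-0.22,"wy":0.26,"wz":0.2,"fingers":1},{"dx":-0.37,"dy":-0.37,"dz":-0.34,"wx":-0.32,"wy":0.39,"wz":0.28,"fingers":1},{"dx":-0.5,"dy":-0.52,"dz":-0.45,"wx":-0.43,"wy":0.39,"wz":0.38,"fingers":1},{"dx":-0.64,"dy":-0.67,"dz":-0.56,"wx":-0.54,"wy":0.39,"wz":0.48,"fingers":1},{"dx":-0.77,"dy":-0.83,"dz":-0.667,"wx":-0.65,"wy":0.39,"wz":0.58,"fingers":1},{"dx":-0.77,"dy":-0.83,"dz":-0.667,"wx":-0.65,"wy":0.39,"wz":0.58,"fingers":1}]'
python3 -c "
from h import *
to3(('foot',440,-60,200,75,57),('foot',500,-140,200,52,57),('foot',557,-222,200,35,57))"
```

```text
time: 49.58
tool_pos: [451.2, 70.1, 251.0]
tool_rot: [-0.339, 0.621, 0.621, 0.339]
wrist_force: [0.2, 1.4, -0.9]
grip_width: 61.8
grasp_force: 65.7
at [451.2  70.1 251. ] q [ 0.25  0.19  0.11  1.96 -0.93  1.53  0.67] t 49.6 foot [451.7  61.4 216.1] rim [451.6  61.1 286.1]
tcp [442. -51. 235.] foot [440. -60. 200.] d [-0.396 -0.047 -0.467] w [-0.28  -0.006  0.18 ]
tcp [ 505. -133.  235.] foot [ 500. -140.  200.] d [-0.616  0.269 -0.81 ] w [-0.709 -0.005  0.458]
tcp [ 564. -217.  235.] foot [ 557. -222.  200.] d [-0.843  0.564 -1.162] w [-1.027 -0.005  0.663]
```

```bash

python3 -m handwheel '[{"dx":-0.13,"dy":0.05,"dz":-0.16,"wx":-0.14,"wy":0,"wz":0.09,"fingers":1},{"dx":-0.25,"dy":0.11,"dz":-0.33,"wx":-0.28,"wy":0,"wz":0.18,"fingers":1},{"dx":-0.37,"dy":0.16,"dz":-0.49,"wx":-0.42,"wy":0,"wz":0.27,"fingers":1},{"dx":-0.5,"dy":0.21,"dz":-0.65,"wx":-0.56,"wy":0,"wz":0.36,"fingers":1},{"dx":-0.62,"dy":0.27,"dz":-0.81,"wx":-0.71,"wy":0,"wz":0.458,"fingers":1},{"dx":-0.62,"dy":0.27,"dz":-0.81,"wx":-0.71,"wy":0,"wz":0.458,"fingers":1},{"dx":-0.62,"dy":0.27,"dz":-0.81,"wx":-0.71,"wy":0,"wz":0.458,"fingers":1}]'
python3 -c "
from h import *
to3(('foot',557,-222,130,35,57),('foot',557,-222,10,35,57))"
```

```text
time: 50.45
tool_pos: [506.8, -128.7, 234.4]
tool_rot: [-0.213, 0.787, 0.387, 0.431]
wrist_force: [-0.2, 0.1, 0.3]
grip_width: 61.6
grasp_force: 65.7
at [ 506.8 -128.7  234.4] q [ 0.45  0.19  0.3   2.01 -1.1   1.34  0.59] t 50.5 foot [ 501.9 -135.7  199.4] rim [ 501.6 -136.1  269.4]
tcp [ 564. -217.  165.] foot [ 557. -222.  130.] d [-0.386  0.495  0.04 ] w [-0.328 -0.009  0.208]
tcp [ 564. -217.   45.] foot [ 557. -222.   10.] d [-0.891  0.496  0.363] w [-0.328 -0.009  0.208]
```

```bash
python3 -c "
from h import *
to3(('foot',557,-222,130,45,57),('foot',557,-222,10,45,57))"
```

```text
at [ 506.8 -128.7  234.4] q [ 0.45  0.19  0.3   2.01 -1.1   1.34  0.59] t 50.5 foot [ 501.9 -135.7  199.4] rim [ 501.6 -136.1  269.4]
tcp [ 563. -215.  165.] foot [ 557. -222.  130.] d [-0.385  0.487  0.041] w [-0.141 -0.01   0.088]
tcp [ 563. -215.   45.] foot [ 557. -222.   10.] d [-0.891  0.489  0.364] w [-0.141 -0.01   0.088]
```

```bash

python3 -m handwheel '[{"dx":-0.05,"dy":0.12,"dz":-0.03,"wx":-0.03,"wy":0,"wz":0.02,"fingers":1},{"dx":-0.13,"dy":0.25,"dz":-0.03,"wx":-0.07,"wy":0,"wz":0.04,"fingers":1},{"dx":-0.25,"dy":0.38,"dz":0,"wx":-0.11,"wy":0,"wz":0.07,"fingers":1},{"dx":-0.385,"dy":0.487,"dz":0.041,"wx":-0.141,"wy":-0.01,"wz":0.088,"fingers":1},{"dx":-0.385,"dy":0.487,"dz":0.041,"wx":-0.141,"wy":-0.01,"wz":0.088,"fingers":1},{"dx":-0.385,"dy":0.487,"dz":0.041,"wx":-0.141,"wy":-0.01,"wz":0.088,"fingers":1}]'
python3 -c "
from h import *
to3(('foot',557,-222,20,45,57),('foot',557,-222,10,45,57))
for n in('side','top'):
    im,W=look(n,'k_%s.png'%n); find(W,(490,620,-290,-150),185,210)"
```

```text
time: 51.2
tool_pos: [562.3, -216.9, 166.2]
tool_rot: [-0.182, 0.812, 0.335, 0.442]
wrist_force: [0.2, 0.8, -0.5]
grip_width: 61.5
grasp_force: 65.7
at [ 562.3 -216.9  166.2] q [ 0.51  0.42  0.3   1.89 -1.22  1.28  0.67] t 51.2 foot [ 556.5 -223.5  131.3] rim [ 556.3 -223.4  201.3]
tcp [ 563. -215.   55.] foot [ 557. -222.   20.] d [-0.463 -0.004  0.309] w [ 0.004 -0.002 -0.001]
tcp [ 563. -215.   45.] foot [ 557. -222.   10.] d [-0.505 -0.004  0.336] w [ 0.004 -0.002 -0.001]
  ctr [ 541.5 -237.9] size [100. 105.] long axis deg -88.0 z [187. 197. 208.] n 392
  ctr [ 542.8 -242.1] size [ 99. 100.] long axis deg 3.9 z [187. 200. 208.] n 460
```

```bash

python3 -c "
from h import *
to3(('foot',550,-209,60,52,57),('foot',550,-209,20,52,57))"
```

```text
at [ 562.3 -217.6  166.8] q [ 0.51  0.42  0.3   1.89 -1.22  1.28  0.67] t 51.3 foot [ 556.5 -224.2  131.8] rim [ 556.3 -224.   201.8]
tcp [ 555. -202.   95.] foot [ 550. -209.   60.] d [-0.285 -0.083  0.22 ] w [ 0.137 -0.002 -0.085]
tcp [ 555. -202.   55.] foot [ 550. -209.   20.] d [-0.453 -0.083  0.329] w [ 0.137 -0.002 -0.085]
```

```bash

python3 -m handwheel '[{"dx":0,"dy":-0.04,"dz":0.04,"wx":0.07,"wy":0,"wz":-0.04,"fingers":1},{"dx":-0.06,"dy":-0.08,"dz":0.08,"wx":0.137,"wy":0,"wz":-0.085,"fingers":1},{"dx":-0.17,"dy":-0.083,"dz":0.15,"wx":0.137,"wy":0,"wz":-0.085,"fingers":1},{"dx":-0.285,"dy":-0.083,"dz":0.22,"wx":0.137,"wy":0,"wz":-0.085,"fingers":1},{"dx":-0.37,"dy":-0.083,"dz":0.275,"wx":0.137,"wy":0,"wz":-0.085,"fingers":1},{"dx":-0.453,"dy":-0.083,"dz":0.329,"wx":0.137,"wy":0,"wz":-0.085,"fingers":1},{"dx":-0.453,"dy":-0.083,"dz":0.329,"wx":0.137,"wy":0,"wz":-0.085,"fingers":1}]'
python3 -c "
from h import *
to3(('foot',550,-209,9.5,52,57))
s=ctrl.get_state();r=R.from_quat(s['tool_rot'][[1,2,3,0]]);print('axis',r.apply(REL['rim']-REL['foot'])/70)
im,W=look('side');find(W,(500,600,-260,-150),80,95);cv2.imwrite('pics/l.png',cv2.resize(im[100:230,200:380],None,fx=4,fy=4))"
```

```text
time: 52.18
tool_pos: [554.3, -202.4, 52.4]
tool_rot: [-0.21, 0.79, 0.384, 0.429]
wrist_force: [0.1, 0.1, -0.7]
grip_width: 61.8
grasp_force: 65.6
at [ 554.3 -202.4   52.4] q [ 0.58  0.64  0.22  1.85 -1.23  1.27  0.89] t 52.2 foot [ 549.1 -209.5   17.5] rim [ 549.2 -209.6   87.5]
tcp [ 555. -202.   44.] foot [ 550. -209.   10.] d [-0.031  0.001  0.026] w [-0.    -0.001 -0.005]
axis [ 0.00106964 -0.0010613   0.99999886]
  ctr [ 550.9 -215.6] size [66. 87.] long axis deg -87.3 z [81. 85. 92.] n 128
```

View pics/l.png

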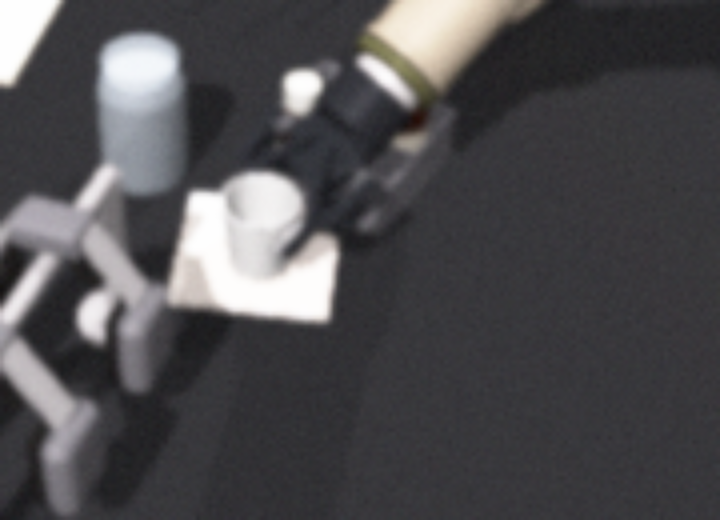

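```bash

python3 -m handwheel '[{"dx":-0.012,"dy":0,"dz":0.01,"wx":0,"wy":0,"wz":0,"fingers":1},{"dx":-0.024,"dy":0,"dz":0.02,"wx":0,"wy":0,"wz":0,"fingers":1},{"dx":-0.033,"dy":0,"dz":0.026,"wx":0,"wy":0,"wz":0,"fingers":1},{"dx":-0.033,"dy":0,"dz":0.026,"wx":0,"wy":0,"wz":0,"fingers":1},{"dx":-0.033,"dy":0,"dz":0.026,"wx":0,"wy":0,"wz":0,"fingers":1}]'
python3 -m handwheel '[{"dx":0,"dy":0,"dz":0,"wx":0,"wy":0,"wz":0,"fingers":0.2},{"dx":0,"dy":0,"dz":0,"wx":0,"wy":0,"wz":0,"fingers":0},{"dx":0,"dy":0,"dz":0,"wx":0,"wy":0,"wz":0,"fingers":0},{"dx":0,"dy":0,"dz":0,"wx":0,"wy":0,"wz":0,"fingers":0},{"dx":0,"dy":0,"dz":-0.1,"wx":0,"wy":0,"wz":0,"fingers":0},{"dx":0,"dy":0,"dz":-0.25,"wx":0,"wy":0,"wz":0,"fingers":0},{"dx":0,"dy":0,"dz":-0.45,"wx":0,"wy":0,"wz":0,"fingers":0},{"dx":0,"dy":0,"dz":-0.65,"wx":0,"wy":0,"wz":0,"fingers":0},{"dx":0.2,"dy":0,"dz":-0.7,"wx":0,"wy":0,"wz":0,"fingers":0},{"dx":0.45,"dy":0,"dz":-0.8,"wx":0,"wy":0,"wz":0,"fingers":0},{"dx":0.6,"dy":0,"dz":-1,"wx":0,"wy":0,"wz":0,"fingers":0},{"dx":0.6,"dy":0,"dz":-1,"wx":0,"wy":0,"wz":0,"fingers":0},{"dx":0.6,"dy":0,"dz":-1,"wx":0,"wy":0,"wz":0,"fingers":0}]'
python3 red.py m
python3 -c "
from h import *
for n in('top','side'):
    im,W=look(n); print(n,'beaker');find(W,(480,620,-300,-130),70,85)
    print('caps');find(W,(400,600,-480,-295),94,115)
    print('ED');find(W,(600,760,-120,200),181,215)
    print('jars');find(W,(640,740,-400,-250),120,140);find(W,(640,740,290,350),140,160)
im=cv2.imread('pics/m_side.png');cv2.imwrite('pics/m.png',cv2.resize(im[90:384,130:380],None,fx=2,fy=2))
"
```

```text
time: 52.85
tool_pos: [555.2, -202.3, 45.4]
tool_rot: [-0.209, 0.79, 0.384, 0.429]
wrist_force: [-0.7, -0.0, -0.7]
grip_width: 61.4
grasp_force: 65.6
time: 54.48
tool_pos: [491.3, -283.5, 254.7]
tool_rot: [-0.209, 0.791, 0.384, 0.429]
wrist_force: [0.1, 1.1, -1.2]
grip_width: 85.3
grasp_force: 0.0
top
  px [136. 152.] n 89 xyz [681. 317. 149.]
  px [370. 196.] n 68 xyz [ 538. -343.   64.]
  px [119. 212.] n 18 xyz [535. 409.  21.]
  px [105. 226.] n 51 xyz [493. 451.  20.]
  px [120. 225.] n 19 xyz [495. 404.  24.]
  px [390. 230.] n 10 xyz [ 437. -393.   63.]
  px [114. 238.] n 22 xyz [456. 424.  21.]
  px [120. 244.] n 11 xyz [437. 403.  22.]
  px [176. 264.] n 183 xyz [368. 226.  52.]
side
  px [265.  34.] n 35 xyz [ 727. -957.  143.]
  px [271.  43.] n 7 xyz [ 703. -986.   91.]
  px [277.  46.] n 12 xyz [ 7.040e+02 -1.144e+03  1.000e+00]
  px [300. 129.] n 57 xyz [ 457. -383.   62.]
  px [274. 132.] n 57 xyz [ 545. -340.   61.]
  px [161. 266.] n 130 xyz [679. 319. 149.]
  px [290. 293.] n 376 xyz [373. 259.  45.]
  px [210. 341.] n 43 xyz [536. 415.  20.]
  px [226. 343.] n 36 x
[... 535 characters left out ...]
is deg -52.9 z [127. 132. 135.] n 475
  ctr [677.2 314.8] size [25. 29.] long axis deg 85.8 z [144. 150. 153.] n 86
side beaker
  ctr [ 550.7 -208.2] size [65. 67.] long axis deg -75.9 z [71. 75. 79.] n 84
caps
  ctr [ 457.3 -398. ] size [27. 32.] long axis deg -84.2 z [ 96. 103. 105.] n 49
  ctr [ 545.6 -354.7] size [29. 30.] long axis deg -36.3 z [ 97. 102. 105.] n 50
ED
  ctr [663.8 -32.1] size [38. 74.] long axis deg -10.3 z [183. 195. 198.] n 254
  ctr [678.1  90.7] size [37. 73.] long axis deg -9.8 z [182. 195. 198.] n 306
jars
  ctr [ 687.7 -320.4] size [65. 67.] long axis deg -9.4 z [123. 129. 132.] n 215
  ctr [679.1 319.2] size [24. 26.] long axis deg -65.6 z [142. 150. 152.] n 109
```

View pics/m.png

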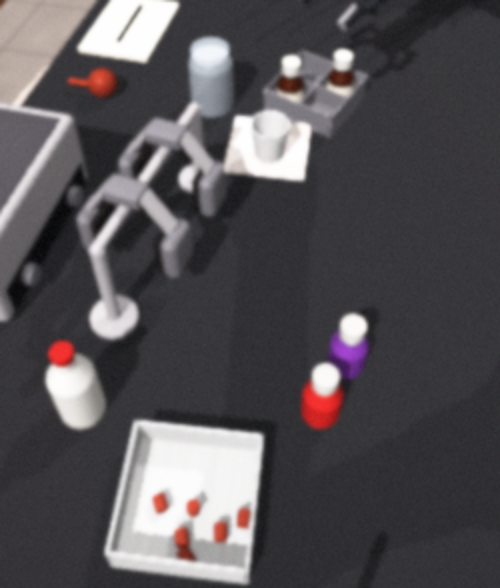

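```bash
python3 -c "
from cell import ctrl
print(ctrl.sign_off())"
```

```text
the job is handed in; nothing more can be done
None
```

The job is handed in at about 55 s of robot time. In the last pictures both ear defenders hang on the rail, both amber bottles stand in the crate, and all six stoppers lie in the tray. The empty beaker stands upright on the tile, and the wash bottle and clear jar are unmoved.

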